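# Stow the loose weight in a chest whose lid hangs on a folding stay

## Task

The small wooden weight chest has a bow handle at the front of its lid and a folding stay outside its left wall. Raise the lid until the stay locks and carries the lid by itself, then stand the loose brass weight upright inside the chest. Then break the stay at its elbow, where the steel grip is, and let the lid down gently until it is fully shut, with all three weights standing inside; do not strain the stay (its clamped foot must not be dragged along its track), do not let the lid or the weight drop, and leave the jar and the cup where they are.

Things in the scene. Friction and masses are not known exactly. Their poses are not given: they have to be found in the camera images.
- chest: Wooden chest, 140 (x) x 160 (y) x 80 mm high, fixed; walls 8 mm; its inner floor lies 20 mm over the worktop. Origin: centre of its underside; x to the back (hinge side), y to its left, z up. Lid 10 mm thick, same outline. Set the weight near x -0.038, y 0 (free from y -0.04 to 0.04), fingers closing along y: farther back the raised lid, leaning over the chest, is in the gripper's way.
- lid (a joint): Lid angle, rad; 0 shut, grows as the front edge rises. Lid about 0.65 kg, falls shut when not carried. The stay comes straight and stops the lid somewhere from 1.33 to 1.51, depending on its foot's setting (later the farther back the foot is); only there (last 0.02) will its elbow go past centre when the pull is eased. Locked, the lid rests 0.025 to 0.03 below that. Let go sooner, it falls.
- lid_hinge (a point): Middle of the lid's hinge line, on the back top edge of the chest (chest x 0.070, z 0.080); the axis is the chest's y. Fixed to the chest.
- lid_handle (a point): Middle of the bow handle: round steel bar, 12 mm diameter, 90 mm long, parallel to the chest's y, 45 mm in front of the lid's front edge in the lid's plane, 185 mm from the hinge line; 85 mm over the worktop when shut. Can be pinched from above at every lid angle, fingers closing along the chest's x (it turns between the pads). A yellow hood hangs behind: raised, draw off towards the front.
- stay_pin (a point): Pin of the stay's lower link on its foot, outside the left wall (chest y 0.092), about 57 mm over the worktop. The foot is clamped in a curved track (30 mm radius about chest x -0.020, z 0.085, where the stay's lid pin lies when shut); its setting varies by 13 mm. It slips if the lid's handle is pulled 9 to 15 N past a straight stay, or the locked lid forced down; allowed: 2 mm.
- stay_grip (a point): Middle of the elbow's steel grip: bar 12 mm diameter, 60 mm long, along the chest's y, free end to the left; this point is 50 mm outside the left wall. It circles stay_pin at 67 mm (length of both links). Shut: in front of the pin; locked: above and behind it, links 0.3 rad past straight against a stop. Pinched from above and drawn up, forward and down, it takes the lid along; load up to 15 N.
- weight_0: The loose brass knob weight, 26 mm diameter, 36 mm high, 0.1 kg, the biggest of the three, standing on the worktop; origin: centre of its underside, z up. Body 25 mm high, above it a knob of 17 mm diameter. Grip the body.
- weight_1: Brass knob weight, 20 mm diameter, 32 mm high, standing in the chest's back left part. Stays there.
- weight_2: Brass knob weight, 16 mm diameter, 28 mm high, standing in the chest's back right part. Stays there.
- jar_1: Bystander: closed glass jar, 71 mm diameter, 102 mm high. Origin at its underside.
- cup_1: Bystander: grey plastic cup, 76 mm diameter, 75 mm high. Origin at its underside.
Not all that is in view belongs to the job. Leave any blue look-alike of the weight_0 alone.

How it is judged:
On the way, in this order (a step that is already met when the one before it is completed fails the run):
1. the lid stands raised on its locked stay, at rest, untouched by the robot (value of joint lid above 1 rad and velocity of joint lid between -0.05 and 0.05 rad/s and contact force between each of the arm, the fingers and chest below 0.1 N), for 0.4 s.
2. the loose weight stands upright in the chest, let go, while the stay still carries the lid (all of step 1 and x of weight_0 in the frame of chest between -0.065 and 0.065 m and y of weight_0 in the frame of chest between -0.075 and 0.075 m and z of weight_0 in the frame of chest below 0.026 m and angle between weight_0's own z axis and vertical below 0.15 rad and contact force between the fingers and weight_0 below 0.1 N), for 0.2 s.
At the end, for the whole second after the job is handed in: The lid is shut (less than 0.04 rad), the loose weight stands in the chest (within its walls, less than 0.15 rad from upright) with the other two still standing (less than 0.3 rad), and the stay's foot is within 2 mm of where it was (value of joint lid below 0.04 rad and x of weight_0 in the frame of chest between -0.065 and 0.065 m and y of weight_0 in the frame of chest between -0.075 and 0.075 m and z of weight_0 in the frame of chest below 0.026 m and angle between weight_0's own z axis and vertical below 0.15 rad and distance of stay_pin from where it was at the start of the episode below 0.002 m and angle between each of weight_1, weight_2's own z axis and vertical below 0.3 rad and linear speed of weight_0 below 0.02 m/s); the robot touches nothing.
It fails at once if the stay is strained: its foot is dragged more than 2 mm along its track (distance of stay_pin from where it was at the start of the episode above 0.002 m).
It fails at once if the lid drops: it closes faster than 2.6 rad/s (velocity of joint lid below -2.6 rad/s).
It fails at once if the loose weight falls: faster than 0.6 m/s with no finger on it (linear speed of weight_0 above 0.6 m/s and contact force between the fingers and weight_0 below 0.1 N).
It fails at once if a bystander (jar, cup) is moved more than 30 mm (distance of any of jar_1, cup_1 from where it was at the start of the episode above 0.03 m).
It also fails if it takes over 72 s, if anything falls off the work surface, if the arm or the gripper's body presses on something with over 40 N, if the wrist force passes 120 N, or if a joint passes its speed limit or range.

## Robot

A 7-joint arm with a two-finger parallel gripper is mounted at the origin on the work surface; the furniture and walls round the work are solid. World frame = base frame: x ahead of the robot, y to its left, z up, the work surface at z = 0. Lengths are in m, angles in rad, forces in N, time in s.
With the tool pointing down it reaches from about 0.4 to 0.85 m from the base axis. Payload 4.5 kg.
Tool frame: the origin (TCP) lies at the very end of the fingers, on their centre line; the grasp point (between the pads) lies 19 mm behind it (grip_point_offset is the distance from the TCP to the grasp point, in m); z points along the fingers, y is the line along which they close (so a half turn about z gives the same grasp; the last joint's range is limited). The gripper opens to 88 mm and grips with 3 to 60 N. Pads are 18 mm wide; open, the fingers measure 123 mm over their backs; the gripper's body (75 mm by 187 mm) begins 45 mm behind the grasp point.
Start: joints at [-1.204, 0.689, -0.195, 1.565, 0.157, 0.902, -0.215], TCP at [0.204, 0.591, 0.212] pointing down, gripper open.
Joint ranges: [-3.01, 3.01], [-0.46, 2.08], [-1.47, 1.51], [0.13, 2.56], [-1, 4.14], [0.04, 2.09], [-2.66, 2.66]. Speed limits (rad/s): [2.57, 2.57, 3.14, 3.14, 3.14, 3.14, 3.14].

## Interface

Orientations are given as a unit quaternion [x, y, z, w].
In Python, from plant import get_state, snapshot, camera_params, finish_job, grip_point_offset gives the robot as it stands.
- The arm moves only by the tool send_path, called after "Request:" as a command line: name --argument value ..., lists and objects as JSON in quotes. Schema: {"type":"object","properties":{"moves":{"type":"array","items":{"type":"number"},"minItems":7,"maxItems":70},"grip_force":{"type":"number"},"only":{"type":"string"},"quiet":{"type":"boolean"},"lines":{"type":"string"}},"required":["moves"],"additionalProperties":false}. moves is one flat list of numbers that holds 1 to 10 rows one after another, with no inner brackets; each row has 7 numbers: the opening from 0.0 (shut) to 1.0 (fully open), then dx, dy, dz in mm, then a rotation vector rx, ry, rz in units of 0.2 rad; each row is the pose to reach, as a shift and turn from the pose commanded when the call began, along the tool's axes at that moment; what a row does not reach only later rows make up. A row lasts 1/10 s, in which the tool goes at most 0.05 m and 0.15 rad, less where a joint would pass 70% of its speed; a pose out of reach is approached as far as the arm can. The fingers move at their own pace and stop on an object; grip_force is the grip in N (left out, the last holds). Time passes only in rows, so rows that do not move let the fingers close. The tool returns the time, the measured TCP pose, the force, the opening and the grip force at its end. only (a regular expression) keeps the lines of the reply that match it, lines (a string "A,B") keeps lines A to B, and quiet returns only ok. Input that does not fit is refused with a message, and nothing moves.
- get_state(): the state, without advancing time (a new reading comes with each control period).
- snapshot(name): name is "scene" or "top" or "wrist"; returns (picture, depth): 384x512x3 uint8, red, green, blue; 384x512 float32, m along the optical axis (not along the pixel's ray), 0 where there is no reading.
- camera_params(name): a dict with "fx", "fy", "cx", "cy" (pixels), "k1" (the pictures are not rectified: a ray, as slopes to the right and down, at radius r is drawn at 1 + k1 r^2 times it, then the intrinsics apply), "rvec" (rotation vector, rad) and "tvec" (3), from world to camera coordinates, as OpenCV has them. Camera axes: x right, y down, z forward; pixel columns grow to the right and rows downward; lengths in m; the calibration is good to about 2 mm. A picture is of the moment at which its call begins: read the wrist's pose just before it. camera_params takes no time and is no camera call; for the wrist camera it gives the pose at the moment of the call.
- finish_job(): hands the job in; it is judged then, once.
The state is a dict: "clock": time; "q": joint angles; "qd": joint speeds; "joint_torque": joint torques, N m; "tool_pos": TCP position; "eef_rot": TCP orientation; "contact_force": force on the tool from outside, world axes, zero at the start; "moment": the same for the moment, N m; "opening": opening from 0.0 (shut) to 1.0 (fully open); "finger_force": force on a finger pad.
Only numpy, scipy, OpenCV 4.12 (cv2) and the standard library are available. Lean on these libraries where they do the work, as an engineer would, in place of code of your own. Each camera call takes 0.05 s, during which the arm holds its last target. There are 200 camera calls.

## Working session

There is one attempt and no reset: what is moved stays moved. The work goes in short steps, Python scripts to look and compute and a tool call to move; the robot and the scene stay as the last step left them, time stands still between calls to the robot, and variables do not carry over. Pictures are saved under pics/ and viewed, at most 10 in all, crops included, and the job is handed in when it is done.

```bash
mkdir -p pics; ls; cat > h.py <<'E'
import numpy as np, cv2
from plant import *
from scipy.spatial.transform import Rotation as R
def cam(n):
    p=camera_params(n); return p,R.from_rotvec(p["rvec"]).as_matrix(),np.array(p["tvec"])
def ray(p,u,v):
    xd=(np.asarray(u,float)-p["cx"])/p["fx"]; yd=(np.asarray(v,float)-p["cy"])/p["fy"]
    x,y=xd,yd
    for _ in range(20):
        s=1+p["k1"]*(x*x+y*y); x,y=xd/s,yd/s
    return np.stack([x,y,np.ones_like(x)],-1)
def pts(c,u,v,d):   # with depth
    p,M,t=c; return (ray(p,u,v)*np.asarray(d)[...,None]-t)@M
def plane(c,u,v,z):
    p,M,t=c; o=-M.T@t; r=ray(p,u,v)@M; return o+r*((z-o[2])/r[...,2])[...,None]
def cloud(c,d):
    v,u=np.mgrid[:d.shape[0],:d.shape[1]]; return pts(c,u,v,d)
def save(n,img): cv2.imwrite("pics/"+n+".png",img[...,::-1])
E
python3 - <<'E'
from h import *
for n in("scene","top"):
    c=cam(n); im,d=snapshot(n); save(n,im); np.savez(n,im=im,d=d); print(n,c[0], -c[1].T@c[2])
s=get_state();print(s,grip_point_offset)
a=np.load("scene.npz")["im"];b=np.load("top.npz")["im"]
save("both",cv2.resize(np.vstack([a,b]),(800,1200))[:, :]) if 0 else None
E
```

```text
pics
scene {'fx': 366.27049398397946, 'fy': 366.27049398397946, 'cx': 262.2667899328064, 'cy': 190.54088091405825, 'k1': -0.02766442941227008, 'rvec': array([ 1.75808599, -1.06805083,  0.6891717 ]), 'tvec': array([-0.11786423,  0.2983653 ,  0.40926387])} [-0.16875577 -0.22328414  0.43826525]
top {'fx': 369.06111519872496, 'fy': 369.06111519872496, 'cx': 262.0130599586631, 'cy': 186.03051085812234, 'k1': -0.07738741815758944, 'rvec': array([ 2.1460291 , -2.15383275,  0.16497213]), 'tvec': array([0.14938039, 0.53058293, 0.87568208])} [0.39914687 0.15517722 0.94194143]
{'clock': 0.1, 'q': array([-1.20421494,  0.68988455, -0.19451572,  1.56623913,  0.15727396,
        0.90252628, -0.21512049]), 'qd': array([ 0.0002431 , -0.00309316, -0.00118349, -0.00232889,  0.00079777,
        0.00121232, -0.0004544 ]), 'joint_torque': array([-3.92354355e-03, -5.28501248e+01, -1.27168290e+00, -1.53835845e+01,
       -5.25594957e-02,  1.94998298e-03,  3.75908610e-05]), 'tool_pos': array([0.2040097 , 0.59010862, 0.21140012]), 'eef_rot': array([ 1.65606074e-01,  9.86191630e-01, -8.30572764e-04, -8.37205534e-05]), 'contact_force': array([ 0.37124458, -0.00275505, -0.53783556]), 'moment': array([-0.01088736,  0.00441593, -0.08467616]), 'finger_force': 0.0, 'opening': 1.0015217888496728} 0.0187
```

View pics/scene.png

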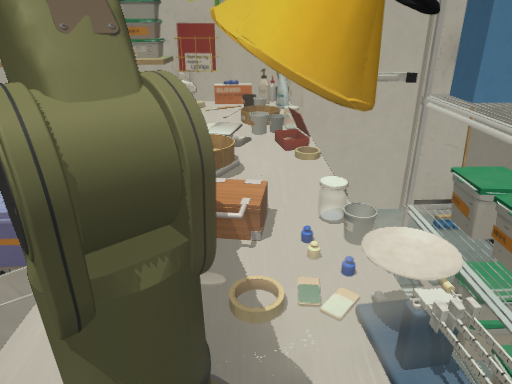

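View pics/top.png

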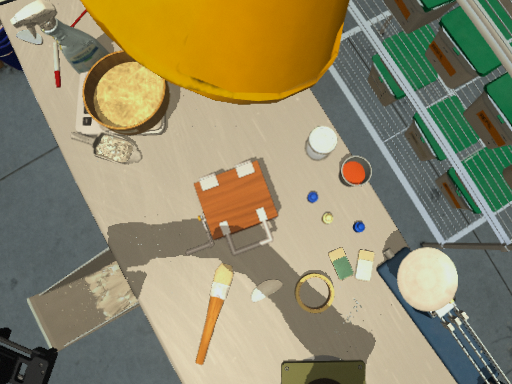

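The top view shows the chest lid at about (237,200), the bow handle bar at (245,245), the stay grip at about (200,248), the brass weight at (327,217), blue decoys at (312,197) and (359,227), the jar at (321,142) and the cup at (355,170). The scene view shows the same from behind the arm, with the brass weight at (314,250).

```bash
python3 - <<'E'
from h import *
T=np.load("top.npz");im,d=T["im"],T["d"];c=cam("top");P=cloud(c,d)
hsv=cv2.cvtColor(im,cv2.COLOR_RGB2HSV)
m=((hsv[...,0]<15)&(hsv[...,1]>110)&(hsv[...,2]>60)).astype(np.uint8); m[:150]=0;m[250:]=0;m[:,:185]=0;m[:,285:]=0
m=cv2.morphologyEx(m,cv2.MORPH_OPEN,np.ones((3,3)))
v,u=np.nonzero(m); print("lid z depth",np.percentile(P[v,u,2],[5,50,95]),len(u))
top=m&(abs(P[...,2]-0.09)<0.012); 
v,u=np.nonzero(top); X=plane(c,u,v,0.09)[:,:2].astype(np.float32)*1000
hull=cv2.convexHull(X); r=cv2.minAreaRect(hull);print("lid rect mm",r,cv2.boxPoints(r))
np.save("lid.npy",np.array(list(r[0])+list(r[1])+[r[2]]))
# brass weight: depth cloud near
s=np.s_[205:230,315:340]; q=P[s].reshape(-1,3); k=hsv[s].reshape(-1,3)
b=(q[:,2]>0.008)&(q[:,2]<.06); print("weight",q[b].mean(0),q[b].max(0),q[b].min(0),k[b].mean(0))
# handle/grip: bright grey at height
for n,s in(("handle",np.s_[215:260,215:285]),("grip",np.s_[230:260,180:216])):
    q=P[s].reshape(-1,3);k=hsv[s].reshape(-1,3);b=(q[:,2]>.03)&(k[:,1]<70)
    print(n,b.sum(),np.percentile(q[b],[5,50,95],axis=0).round(3).tolist())
for n,s in(("jar",np.s_[120:162,300:340]),("cup",np.s_[152:190,336:376])):
    q=P[s].reshape(-1,3);b=(q[:,2]>.04)&(q[:,2]<.13); print(n,q[b].mean(0),q[b].max(0))
E
python3 - <<'E'
import cv2
import numpy as np
T=np.load("top.npz")["im"][140:270,175:375]
cv2.imwrite("pics/topc.png",cv2.resize(T,(800,520),interpolation=cv2.INTER_CUBIC)[...,::-1])
E
```

```text
lid z depth [0.08647479 0.08915536 0.09178747] 3550
lid rect mm ((492.0576171875, 209.55731201171875), (139.668212890625, 159.77005004882812), 20.07840347290039) [[399.0428   260.61276 ]
 [453.89276  110.552956]
 [585.07245  158.50186 ]
 [530.2225   308.56168 ]]
weight [ 0.45291822 -0.01365995  0.02628803] [ 0.46490354 -0.00248167  0.03705287] [ 0.44219417 -0.02783263  0.00973053] [ 28.32222222  90.14444444 200.15555556]
handle 561 [[0.374, 0.13, 0.086], [0.401, 0.178, 0.09], [0.451, 0.238, 0.093]]
grip 194 [[0.371, 0.265, 0.048], [0.385, 0.287, 0.052], [0.415, 0.327, 0.072]]
jar [0.62723336 0.00855851 0.09287637] [0.66592804 0.04030495 0.10466268]
cup [ 0.56619153 -0.08376409  0.05426087] [ 0.59921311 -0.04192994  0.07812469]
```

View pics/topc.png

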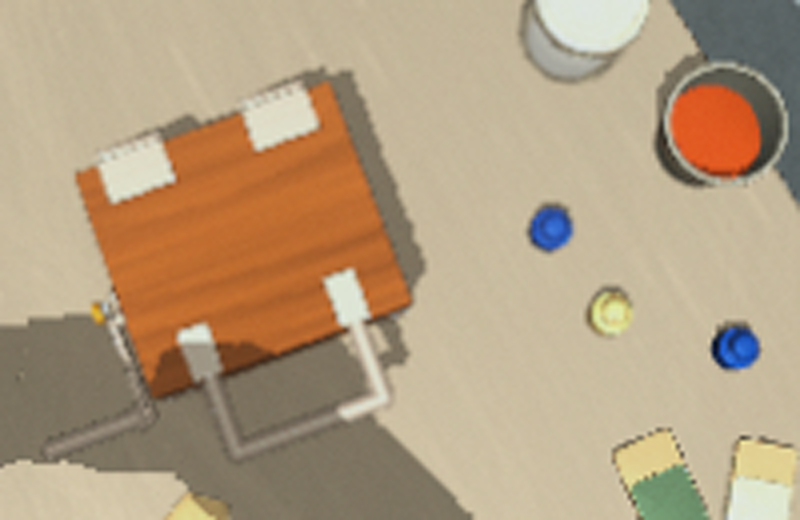

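The crop shows the lid with its hinges at the top edge, the handle bar from about (240,450) to (385,398), the grip bar from (50,450) to (150,412), and the weight at (611,313). The lid rectangle comes out at 139.7 x 159.8 mm, which matches the given size. Next I measure the grip, the handle and the hood.

```bash
cat >> h.py <<'E'
YAW=np.radians(20.08); O=np.array([.49206,.20956,0.])
Mc=R.from_euler('z',YAW).as_matrix()
def toc(X): return (np.asarray(X)-O)@Mc
def tow(X): return np.asarray(X)@Mc.T+O
E
python3 - <<'E'
from h import *
T=np.load("top.npz");im,d=T["im"],T["d"];c=cam("top");P=cloud(c,d);C=toc(P)
hsv=cv2.cvtColor(im,cv2.COLOR_RGB2HSV)
g=lambda a,b,z:toc(plane(c,np.array(a),np.array(b),z)).round(4)
f=lambda x,y:(175+(x+.5)/4-.5,140+(y+.5)/4-.5)
for n,x,y,z in(("h1",240,450,.085),("h2",385,398,.085),("g1",50,450,.046),("g2",150,412,.046),("foot",97,312,.057),("w",611,313,.034)):
    print(n,g(*f(x,y),z))
low=(P[...,2]>.03)&(C[...,1]>.103)&(C[...,1]<.158)&(abs(C[...,0]+.08)<.04)
q=C[low];print("grip cloud",low.sum(),np.percentile(q,[5,25,50,75,95],axis=0).round(4).tolist())
low=(P[...,2]>.06)&(abs(C[...,1])<.03)&(abs(C[...,0]+.115)<.015)
q=C[low];print("handle cloud",low.sum(),np.percentile(q,[5,50,95],axis=0).round(4).tolist())
hood=(hsv[...,0]>18)&(hsv[...,0]<32)&(hsv[...,1]>180)&(P[...,2]>.2); v,u=np.nonzero(hood)
q=C[hood];print("hood",len(q),np.percentile(q,[0,2,50,98,100],axis=0).round(3).tolist())
for y in np.arange(-.2,.25,.05):
    s=q[abs(q[:,1]-y)<.02]
    if len(s):i=s[:,0].argmin();print(y.round(2),s[i].round(3),"minz",s[:,2].min())
E
```

```text
h1 [-0.1128  0.0431  0.085 ]
h2 [-0.1139 -0.0452  0.085 ]
g1 [-0.0738  0.1531  0.046 ]
g2 [-0.0732  0.089   0.046 ]
foot [-0.0066  0.0979  0.057 ]
w [-0.1143 -0.1956  0.034 ]
grip cloud 112 [[-0.0788, 0.1056, 0.0477], [-0.0765, 0.1163, 0.0497], [-0.0736, 0.1303, 0.0513], [-0.0707, 0.1431, 0.0524], [-0.0681, 0.1534, 0.0537]]
handle cloud 887 [[-0.1148, -0.0192, 0.0883], [-0.1059, -0.0192, 0.9419], [-0.1059, 0.0106, 0.9419]]
hood 20208 [[-0.106, -0.336, 0.252], [0.113, -0.267, 0.31], [0.173, -0.073, 0.452], [0.253, 0.077, 0.507], [0.288, 0.101, 0.942]]
-0.2 [ 0.117 -0.181  0.32 ] minz 0.2944785937705943
-0.15 [ 0.103 -0.131  0.35 ] minz 0.31342871562922686
-0.1 [ 0.104 -0.107  0.364] minz 0.3439255878995256
-0.05 [ 0.109 -0.069  0.377] minz 0.36995081444034966
-0.0 [-0.106 -0.019  0.942] minz 0.3973573775952945
0.05 [0.163 0.03  0.429] minz 0.42712148360864927
0.1 [0.232 0.08  0.463] minz 0.4627082700947245
```

Careful with the scale: shifts go in mm and turns go in units of 0.2 rad. That gives: -0.06 m is -60, -0.03 m is -30, 0.887 rad is 4.435.

Request:
send_path --moves '[1,0,0,-30,0,0,0.75,1,0,0,-60,0,0,1.5,1,0,0,-60,0,0,2.25,1,0,0,-60,0,0,3,1,0,0,-60,0,0,3.75,1,0,0,-60,0,0,4.435,1,0,0,-60,0,0,4.435]' --grip_force 10

```text
clock: 0.8
tool_pos: [0.2039, 0.5904, 0.2717]
eef_rot: [0.573, 0.82, -0.0, 0.0]
contact_force: [-0.3, -0.1, -1.5]
opening: 1.002
finger_force: 0.0
```

Request:
send_path --moves '[1,-50,0,0,0,0,0,1,-100,10,0,0,0,0,1,-150,20,0,0,0,0,1,-200,25,0,0,0,0,1,-250,25,0,0,0,0,1,-300,25,0,0,0,0,1,-350,25,20,0,0,0,1,-400,25,40,0,0,0,0.5,-440,25,50,0,0,0,0.5,-457,25,50,0,0,0]'

```text
clock: 1.8
tool_pos: [0.3845, 0.1647, 0.2208]
eef_rot: [0.574, 0.819, -0.002, -0.0]
contact_force: [-0.2, 0.3, -0.0]
opening: 0.84
finger_force: 0.0
```

```bash
python3 - <<'E'
from h import *
c=cam("wrist"); s=get_state(); im,d=snapshot("wrist"); save("wr1",im)
p,M,t=c; np.savez("wr1",im=im,d=d,M=M,t=t)
C=toc(cloud(c,d)); print("tcp",toc(s["tool_pos"]).round(4),s["eef_rot"],"cam",toc(-M.T@t),"qd",abs(s["qd"]).max())
low=(C[...,2]>.06)&(C[...,2]<.11)&(abs(C[...,1])<.03)&(abs(C[...,0]+.115)<.015)
q=C[low];print("handle",low.sum(),q.mean(0) if low.any() else 0,np.percentile(q,[5,95],axis=0) if low.any() else 0)
low=(C[...,2]>.03)&(C[...,1]>.103)&(C[...,1]<.158)&(abs(C[...,0]+.08)<.04)
q=C[low];print("grip",low.sum(),np.percentile(q,[5,50,95],axis=0) if low.any() else 0)
E
```

```text
tcp [-0.1164 -0.0052  0.2208] [ 5.73779693e-01  8.19005968e-01 -2.46248339e-03 -1.56782752e-04] cam [-0.11503256  0.07948835  0.39347409] qd 0.3845224513639554
handle 570 [-0.11189541  0.00154611  0.08982142] [[-0.11750995 -0.02633386  0.08640244]
 [-0.10662131  0.02761158  0.09169317]]
grip 589 [[-0.07856089  0.10559621  0.04860386]
 [-0.07350368  0.13006221  0.05205121]
 [-0.06773896  0.15312104  0.05394749]]
```

View pics/wr1.png

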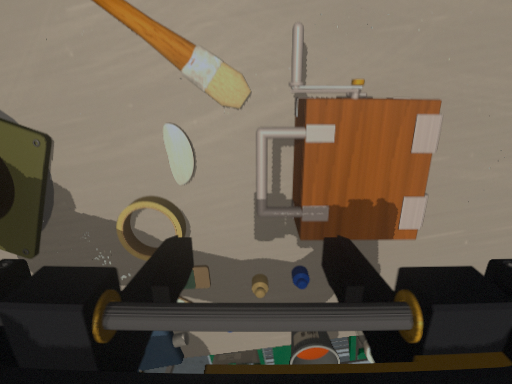

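The wrist view shows the handle bar at (263,170), the grip at (297,55), the foot at (358,82) and the brass weight at (260,287), and agrees with the top view to within 2 mm. The gripper's wide side lies along chest x, so I'll tilt the tool forward to clear the hood.

```bash
cat >> h.py <<'E'
A=np.array([[0,1,0],[1,0,0],[0,0,-1.]]).T  # tool axes in chest frame when upright, columns x,y,z
def zt(t): return np.array([np.sin(t),0,-np.cos(t)])
def now():
    s=get_state(); Rt=Mc.T@R.from_quat(s["eef_rot"]).as_matrix(); tc=toc(s["tool_pos"])
    rv=R.from_matrix(A.T@Rt).as_rotvec()
    print("clock %.2f tcp"%s["clock"],tc.round(4),"grasp",(tc-.0187*Rt[:,2]).round(4),"rot-from-upright",rv.round(4),"F",(s["contact_force"]@Mc).round(2),"op",round(s["opening"],3),"ff",round(s["finger_force"],2),"q",s["q"].round(2))
    return tc,Rt
def rel(x,y,z,t,yaw=0):  # grasp target in chest frame -> row
    tc,Rt=now(); Rg=A@R.from_rotvec([-t,0,0]).as_matrix()@R.from_euler('z',yaw).as_matrix(); p=np.array([x,y,z])+.0187*Rg[:,2]
    print("row",(Rt.T@(p-tc)).round(4),R.from_matrix(Rt.T@Rg).as_rotvec().round(4))
P=np.array([-.0086,.0573]); H=np.array([.07,.08])
def lidpt(v,th): c,s=np.cos(th),np.sin(th); return H+np.array([v[0]*c+v[1]*s,-v[0]*s+v[1]*c])
def handle(th): return lidpt((-.184,.005),th)
E
```

Request:
send_path --moves '[0.45,0,-10,30,-0.75,0,0,0.45,0,-18,60,-1.5,0,0,0.45,0,-18,90,-2,0,0,0.45,0,-18,100.4,-2.5,0,0,0.45,0,-18,100.4,-2.5,0,0,0.45,0,-18,100.4,-2.5,0,0]'

```text
clock: 2.45
tool_pos: [0.3638, 0.1128, 0.1581]
eef_rot: [0.574, 0.813, -0.008, 0.1]
contact_force: [0.7, -0.3, 0.3]
opening: 0.449
finger_force: 0.0
```

```bash
python3 - <<'E'
from h import *
from scipy.optimize import brentq
rel(-.113,.0005,.085,.5)
for ph in(.35,.39,.43):
    Pp=np.array([-.02+.03*np.sin(ph),.085-.03*np.cos(ph)])
    th=brentq(lambda th:np.linalg.norm(lidpt((-.09,.005),th)-Pp)-.134,.8,1.7); print(ph,Pp,th,handle(th))
E
```

```text
clock 2.45 tcp [-0.1537 -0.0469  0.1581] grasp [-0.1556 -0.0436  0.1764] rot-from-upright [-0.1025 -0.1736  0.0095] F [ 0.54 -0.56  0.29] op 0.449 ff 0.0 q [-0.49  0.5  -0.17  2.42  1.02  0.32 -1.28]
row [0.063  0.0401 0.0845] [-0.3962  0.1716  0.0339]
0.35 [-0.00971307  0.05681882] 1.4299925851758968 [0.04912815 0.26288074]
0.39 [-0.00859435  0.05725273] 1.4478445703723335 [0.05239609 0.26322419]
0.43 [-0.00749388  0.05773103] 1.4666010460840628 [0.05583562 0.26352213]
```

Request:
send_path --moves '[0.45,0,0,0,0,0,0,0.45,0,0,0,0,0,0]'

```text
clock: 2.65
tool_pos: [0.3637, 0.1128, 0.1584]
eef_rot: [0.575, 0.812, -0.008, 0.099]
contact_force: [-0.4, -0.2, -1.1]
opening: 0.451
finger_force: 0.0
```

```bash
python3 - <<'E'
from h import *
rel(-.113,.0005,.15,0)
E
```

```text
clock 2.65 tcp [-0.1538 -0.0468  0.1584] grasp [-0.1557 -0.0436  0.1767] rot-from-upright [-0.1009 -0.1726  0.0108] F [-0.4  -0.07 -1.05] op 0.451 ff 0.0 q [-0.5   0.5  -0.16  2.42  1.    0.32 -1.27]
row [0.052  0.0378 0.0224] [ 0.1009  0.1726 -0.0108]
```

Scaled: 0.052 m is 52, 0.038 m is 38, 0.1726 rad is 0.863.

Request:
send_path --moves '[0.45,26,19,0,0.25,0.45,0,0.45,52,38,10,0.5045,0.863,-0.054,0.45,52,38,22.4,0.5045,0.863,-0.054,0.45,52,38,22.4,0.5045,0.863,-0.054,0.45,52,38,22.4,0.5045,0.863,-0.054]'

```text
clock: 3.15
tool_pos: [0.3856, 0.1698, 0.1315]
eef_rot: [0.574, 0.819, -0.001, 0.001]
contact_force: [-0.3, -0.3, -0.0]
opening: 0.45
finger_force: 0.0
```

```bash
python3 - <<'E'
from h import *
rel(-.113,.0005,.084,0)
E
```

```text
clock 3.15 tcp [-0.1136 -0.0008  0.1315] grasp [-0.1136 -0.0008  0.1502] rot-from-upright [ 0.0005 -0.0019  0.0021] F [-0.4  -0.16 -0.02] op 0.45 ff 0.0 q [-0.24  0.62 -0.44  2.23  0.65  0.42 -0.87]
row [0.0015 0.0007 0.0662] [-0.0005  0.0019 -0.0021]
```

Request:
send_path --moves '[0.45,0,0,30,0,0,0,0.45,1,1,55,0,0,0,0.45,1,1,66,0,0,0,0.45,1,1,66,0,0,0,0.0,1,1,66,0,0,0,0.0,1,1,66,0,0,0,0.0,1,1,66,0,0,0,0.0,1,1,66,0,0,0,0.0,1,1,66,0,0,0,0.0,1,1,66,0,0,0]' --grip_force 20

```text
clock: 4.15
tool_pos: [0.387, 0.1715, 0.0654]
eef_rot: [0.574, 0.819, 0.0, 0.001]
contact_force: [-0.4, 0.3, 0.1]
opening: 0.002
finger_force: 0.0
```

```bash
python3 - <<'E'
from h import *
now()
for th in np.arange(0,1.46,.1): print(th.round(2),(handle(th)-handle(0)).round(4),handle(th).round(4))
E
```

```text
clock 4.15 tcp [-0.1118  0.0003  0.0654] grasp [-0.1118  0.0003  0.0841] rot-from-upright [-0.0008 -0.0009  0.0032] F [-0.26  0.38  0.12] op 0.002 ff 0.0 q [-0.4   0.75 -0.2   2.28  0.83  0.19 -1.03]
0.0 [0. 0.] [-0.114  0.085]
0.1 [0.0014 0.0183] [-0.1126  0.1033]
0.2 [0.0047 0.0365] [-0.1093  0.1215]
0.3 [0.0097 0.0542] [-0.1043  0.1392]
0.4 [0.0165 0.0713] [-0.0975  0.1563]
0.5 [0.0249 0.0876] [-0.0891  0.1726]
0.6 [0.035 0.103] [-0.079  0.188]
0.7 [0.0465 0.1174] [-0.0675  0.2024]
0.8 [0.0594 0.1305] [-0.0546  0.2155]
0.9 [0.0735 0.1422] [-0.0405  0.2272]
1.0 [0.0888 0.1525] [-0.0252  0.2375]
1.1 [0.105  0.1613] [-0.009   0.2463]
1.2 [0.122  0.1683] [0.008  0.2533]
1.3 [0.1396 0.1736] [0.0256 0.2586]
1.4 [0.1577 0.1772] [0.0437 0.2622]
```

```bash
python3 - <<'E'
from h import *
a,d=snapshot("wrist");b,e=snapshot("scene");now()
c=cam("top");t,dt=snapshot("top")
save("chk",np.hstack([cv2.resize(a,(400,300)),cv2.resize(t[200:275,200:300],(400,300))]))
C=toc(cloud(cam("wrist"),d));low=(C[...,2]>.06)&(C[...,2]<.2)&(abs(C[...,1])<.06)&(abs(C[...,0]+.115)<.05)
print(low.sum(),np.percentile(C[low],[5,50,95],axis=0))
E
```

```text
clock 4.25 tcp [-0.1119  0.0004  0.0653] grasp [-0.1119  0.0004  0.084 ] rot-from-upright [-0.0006 -0.0009  0.003 ] F [-0.78 -0.31 -0.03] op 0.001 ff 0.0 q [-0.4   0.75 -0.2   2.28  0.83  0.19 -1.03]
38593 [[-0.15432511  0.00984663  0.08853039]
 [-0.10966391  0.02532946  0.17712106]
 [-0.06749296  0.04417895  0.19107185]]
```

View pics/chk.png

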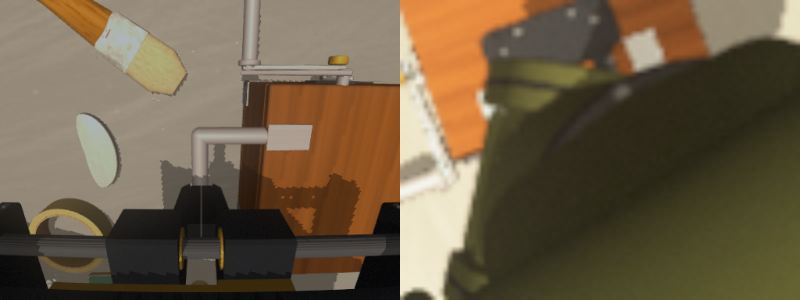

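The wrist half shows the fingers fully closed around (200,190), with the bar emerging right at them. I check the heights along that column.

```bash
python3 - <<'E'
from h import *
c=cam("wrist");a,d=snapshot("wrist");C=toc(cloud(c,d))
for v in range(196,300,6): print(v,[tuple((C[v,u]*1000).round(0).astype(int)) for u in (240,248,256,262,270)],a[v,256])
save("chk2",cv2.resize(a[150:300,180:340],(640,600),interpolation=cv2.INTER_CUBIC))
E
```

```text
196 [(np.int64(-126), np.int64(3), np.int64(0)), (np.int64(-116), np.int64(34), np.int64(90)), (np.int64(-112), np.int64(34), np.int64(90)), (np.int64(-109), np.int64(34), np.int64(89)), (np.int64(-100), np.int64(3), np.int64(0))] [172 163 151]
202 [(np.int64(-126), np.int64(-2), np.int64(0)), (np.int64(-116), np.int64(30), np.int64(90)), (np.int64(-112), np.int64(31), np.int64(91)), (np.int64(-109), np.int64(31), np.int64(91)), (np.int64(-100), np.int64(-2), np.int64(1))] [171 161 150]
208 [(np.int64(-126), np.int64(-8), np.int64(0)), (np.int64(-116), np.int64(27), np.int64(90)), (np.int64(-112), np.int64(28), np.int64(92)), (np.int64(-109), np.int64(26), np.int64(89)), (np.int64(-100), np.int64(-8), np.int64(1))] [172 161 151]
214 [(np.int64(-127), np.int64(-14), np.int64(0)), (np.int64(-116), np.int64(23), np.int64(88)), (np.int64(-112), np.int64(24), np.int64(91)), (np.int64(-109), np.int64(23), np.int64(89)), (np.int64(-100), np.int64(-14), np.int64(-1))] [172 161 150]
220 [(np.int64(-127), np.int64(-20), np.int64(-1)), (np.int64(-116), np.int64(19), np.int64(89)), (np.int64(-11
[... 2678 characters left out ...]
64(139)), (np.int64(-115), np.int64(10), np.int64(137)), (np.int64(-112), np.int64(10), np.int64(137)), (np.int64(-109), np.int64(10), np.int64(137)), (np.int64(-106), np.int64(10), np.int64(137))] [39 37 35]
292 [(np.int64(-119), np.int64(7), np.int64(137)), (np.int64(-115), np.int64(8), np.int64(137)), (np.int64(-112), np.int64(8), np.int64(138)), (np.int64(-109), np.int64(7), np.int64(137)), (np.int64(-106), np.int64(7), np.int64(137))] [41 37 36]
298 [(np.int64(-119), np.int64(3), np.int64(136)), (np.int64(-115), np.int64(4), np.int64(137)), (np.int64(-112), np.int64(5), np.int64(138)), (np.int64(-109), np.int64(4), np.int64(137)), (np.int64(-106), np.int64(4), np.int64(137))] [43 38 37]
```

View pics/chk2.png

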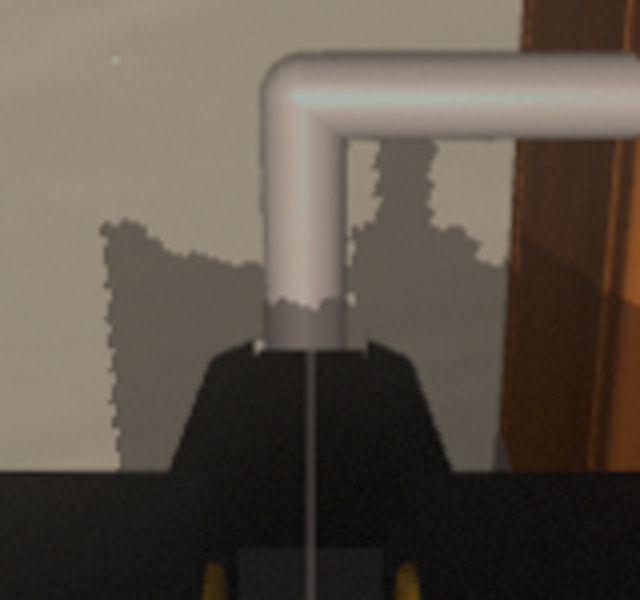

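The crop shows the finger tips ending at the bar top, near crop (310,350), with no pad beside or below the bar. I check the true tip height against the first wrist picture.

```bash
python3 - <<'E'
from h import *
Z=np.load("wr1.npz");p=camera_params("wrist");c=(p,Z["M"],Z["t"]);C=toc(cloud(c,Z["d"]))
m=(abs(C[...,1])<.03)&(abs(C[...,0]+.115)<.07)&(C[...,2]>.14); q=C[m]
print("tcp was .2208; finger zmin",np.percentile(q[:,2],[0,1,5,20]))
for lo in np.arange(.18,.27,.01):
    s=q[(q[:,2]>lo)&(q[:,2]<lo+.01)]; print(lo.round(2),len(s), (s.min(0).round(3),s.max(0).round(3)) if len(s) else "")
now()
E
```

```text
tcp was .2208; finger zmin [0.24637814 0.25469164 0.27306703 0.32035225]
0.18 0 
0.19 0 
0.2 0 
0.21 0 
0.22 0 
0.23 0 
0.24 139 (array([-0.163, -0.013,  0.246]), array([-0.067,  0.007,  0.25 ]))
0.25 746 (array([-0.167, -0.014,  0.25 ]), array([-0.065,  0.007,  0.26 ]))
0.26 1022 (array([-0.168, -0.014,  0.26 ]), array([-0.063,  0.007,  0.27 ]))
0.27 1197 (array([-0.168, -0.015,  0.27 ]), array([-0.062,  0.007,  0.28 ]))
clock 4.35 tcp [-0.1119  0.0004  0.0653] grasp [-0.1119  0.0004  0.084 ] rot-from-upright [-0.0004 -0.001   0.0029] F [ 0.02 -0.01 -0.61] op 0.006 ff 0.0 q [-0.4   0.75 -0.2   2.28  0.83  0.19 -1.03]
```

The fingers really end 26 mm short of the reported TCP in both pictures, so the true grasp point is about 45 mm behind the reported TCP. I correct for this and descend further.

```bash
sed -i 's/\.0187\*/GO*/g; 1i GO=.0445' h.py
```

Request:
send_path --moves '[0.45,0,0,-10,0,0,0,0.45,0,0,-10,0,0,0,0.45,0,0,-10,0,0,0,0.45,0,0,-10,0,0,0,0.45,0,0,10,0,0,0,0.45,0,0,24,0,0,0,0.45,0,0,24,0,0,0]' --grip_force 20

```text
clock: 5.05
tool_pos: [0.3861, 0.1712, 0.04]
eef_rot: [0.574, 0.819, -0.002, 0.0]
contact_force: [-0.8, 0.1, 0.4]
opening: 0.45
finger_force: 0.0
```

Request:
send_path --moves '[0.0,0,0,0,0,0,0,0.0,0,0,0,0,0,0,0.0,0,0,0,0,0,0,0.0,0,0,0,0,0,0,0,0,0,0,0,0,0]' --grip_force 20

```text
clock: 5.55
tool_pos: [0.3862, 0.1712, 0.0416]
eef_rot: [0.574, 0.819, -0.0, 0.0]
contact_force: [-2.3, -0.2, 5.3]
opening: 0.128
finger_force: 20.0
```

```bash
python3 -c "
from h import *
now()"
```

```text
clock 5.55 tcp [-0.1125  0.0003  0.0416] grasp [-0.1125  0.0004  0.0861] rot-from-upright [ 0.0001 -0.0009  0.0029] F [-2.24  0.65  5.34] op 0.128 ff 20.03 q [-0.47  0.8  -0.09  2.29  0.9   0.08 -1.08]
```

Scaled: -0.1563 m is -156.3, -0.1449 m is -144.9, -0.42 rad is -2.1.

Request:
send_path --moves '[0,0,1.4,-18.3,0,0,0,0,0,4.7,-36.5,0,0,0,0,0,9.7,-54.2,0,0,0,0,0,16.5,-71.3,0,0,0,0,0,28,-87.7,-0.35,0,0,0,0,41.2,-103.4,-0.7,0,0,0,0,55.8,-118.4,-1.05,0,0,0,0,71.7,-132.2,-1.4,0,0,0,0,88.8,-144.9,-1.75,0,0,0,0,106.9,-156.3,-2.1,0,0]' --grip_force 30

```text
clock: 6.55
tool_pos: [0.4627, 0.1984, 0.1846]
eef_rot: [0.563, 0.809, 0.135, 0.1]
contact_force: [-23.1, -2.9, 22.1]
opening: 0.123
finger_force: 30.0
```

```bash
python3 - <<'E'
from h import *
now()
for th in(1,1.1,1.2,1.3,1.35,1.4,1.43): print(th);rel(handle(th)[0],0,handle(th)[1],.42+(th-1)*1.0)
E
```

```text
clock 6.55 tcp [-0.0314 -0.0004  0.1846] grasp [-0.0461 -0.      0.2266] rot-from-upright [-0.3378 -0.0091 -0.0037] F [-22.67   5.19  22.11] op 0.123 ff 29.99 q [-0.49  0.5  -0.08  2.3   1.43  0.12 -1.62]
1
clock 6.55 tcp [-0.0314 -0.0004  0.1846] grasp [-0.0461 -0.      0.2266] rot-from-upright [-0.3378 -0.0091 -0.0037] F [-22.67   5.19  22.11] op 0.123 ff 29.99 q [-0.49  0.5  -0.08  2.3   1.43  0.12 -1.62]
row [ 0.0002  0.027  -0.0035] [-0.0822  0.0081  0.0055]
1.1
clock 6.55 tcp [-0.0314 -0.0004  0.1846] grasp [-0.0461 -0.      0.2266] rot-from-upright [-0.3378 -0.0091 -0.0037] F [-22.67   5.19  22.11] op 0.123 ff 29.99 q [-0.49  0.5  -0.08  2.3   1.43  0.12 -1.62]
row [ 0.0001  0.0496 -0.007 ] [-0.1822  0.0078  0.0059]
1.2
clock 6.55 tcp [-0.0314 -0.0004  0.1846] grasp [-0.0461 -0.      0.2266] rot-from-upright [-0.3378 -0.0091 -0.0037] F [-22.67   5.19  22.11] op 0.123 ff 29.99 q [-0.49  0.5  -0.08  2.3   1.43  0.12 -1.62]
row [-
[... 411 characters left out ...]
-0.3378 -0.0091 -0.0037] F [-22.67   5.19  22.11] op 0.123 ff 29.99 q [-0.49  0.5  -0.08  2.3   1.43  0.12 -1.62]
row [-0.0003  0.1061 -0.0095] [-0.4322  0.0071  0.0069]
1.4
clock 6.55 tcp [-0.0314 -0.0004  0.1846] grasp [-0.0461 -0.      0.2266] rot-from-upright [-0.3378 -0.0091 -0.0037] F [-22.67   5.19  22.11] op 0.123 ff 29.99 q [-0.49  0.5  -0.08  2.3   1.43  0.12 -1.62]
row [-0.0003  0.1172 -0.0089] [-0.4822  0.0069  0.0071]
1.43
clock 6.55 tcp [-0.0314 -0.0004  0.1846] grasp [-0.0461 -0.      0.2266] rot-from-upright [-0.3378 -0.0091 -0.0037] F [-22.67   5.19  22.11] op 0.123 ff 29.99 q [-0.49  0.5  -0.08  2.3   1.43  0.12 -1.62]
row [-0.0003  0.1237 -0.0084] [-0.5122  0.0068  0.0072]
```

Request:
send_path --moves '[0,0,0,0,0,0,0,0,0,0,0,0,0,0]' --grip_force 30

```text
clock: 6.75
tool_pos: [0.4625, 0.1985, 0.1844]
eef_rot: [0.564, 0.809, 0.135, 0.099]
contact_force: [-25.1, -4.4, 26.0]
opening: 0.126
finger_force: 30.0
```

```bash
python3 -c "
from h import *
now()"
```

```text
clock 6.75 tcp [-0.0316 -0.0003  0.1844] grasp [-0.0463 -0.      0.2264] rot-from-upright [-0.3366 -0.0064 -0.0029] F [-25.12   4.47  25.99] op 0.126 ff 29.99 q [-0.48  0.5  -0.09  2.3   1.43  0.12 -1.61]
```

Careful with the scale: shifts go in mm and turns go in units of 0.2 rad. That gives: -0.0056 m is -5.6, -0.003 m is -3.

Request:
send_path --moves '[0,0,-1,-3,0,0,0,0,0,-2,-5.6,0,0,0,0,0,-2,-5.6,0,0,0]' --grip_force 30

```text
clock: 7.05
tool_pos: [0.4676, 0.2001, 0.1894]
eef_rot: [0.565, 0.807, 0.139, 0.101]
contact_force: [8.1, 7.2, -17.5]
opening: 0.127
finger_force: 30.0
```

```bash
python3 -c "
from h import *
now()"
```

```text
clock 7.05 tcp [-0.0262 -0.0004  0.1894] grasp [-4.130e-02 -1.000e-04  2.313e-01] rot-from-upright [-0.3456 -0.0068  0.0006] F [ 10.08   4.   -17.49] op 0.127 ff 30.0 q [-0.47  0.49 -0.1   2.29  1.36  0.13 -1.55]
```

```bash
sed -i 's/H=np.array(\[.07,.08\])/H=np.array([.0715,.08])/; s/lidpt((-.184,/lidpt((-.1845,/' h.py; python3 - <<'E' | grep -v clock
from h import *
for th in(1.0,1.05,1.1,1.15,1.2): rel(handle(th)[0],0,handle(th)[1],.35+(th-.95)*.4)
E
```

```text
row [ 0.0004  0.0197 -0.0004] [-0.0244  0.0067  0.0007]
row [ 0.0004  0.0296 -0.0021] [-0.0444  0.0067  0.0007]
row [ 0.0004  0.0397 -0.0032] [-0.0644  0.0067  0.0008]
row [ 0.0004  0.0498 -0.004 ] [-0.0844  0.0067  0.0009]
row [ 0.0004  0.0599 -0.0043] [-0.1044  0.0067  0.0009]
```

Scaled: 0.05 m is 50, 0.01 m is 10, -0.01 rad is -0.05.

Request:
send_path --moves '[0,0,10,0.5,-0.05,0,0,0,0,20,-0.4,-0.12,0,0,0,0,30,-2,-0.22,0,0,0,0,40,-3,-0.32,0,0,0,0,50,-4,-0.42,0,0,0,0,60,-4,-0.52,0,0,0,0,60,-4,-0.52,0,0]' --grip_force 12

```text
clock: 7.75
tool_pos: [0.5178, 0.2175, 0.214]
eef_rot: [0.559, 0.799, 0.18, 0.131]
contact_force: [-4.3, 2.2, 6.3]
opening: 0.13
finger_force: 12.0
```

```bash
python3 - <<'E'
from h import *
now()
for th in(1.25,1.3,1.35,1.4): rel(handle(th)[0],0,handle(th)[1],.45+(th-1.2)*1.25)
E
```

```text
clock 7.75 tcp [ 0.0269 -0.0014  0.214 ] grasp [ 0.0076 -0.001   0.2541] rot-from-upright [-4.487e-01 -8.500e-03 -1.000e-04] F [-3.24  3.55  6.3 ] op 0.13 ff 11.97 q [-0.47  0.49 -0.1   2.22  1.62  0.14 -1.79]
clock 7.75 tcp [ 0.0269 -0.0014  0.214 ] grasp [ 0.0076 -0.001   0.2541] rot-from-upright [-4.487e-01 -8.500e-03 -1.000e-04] F [-3.24  3.55  6.3 ] op 0.13 ff 11.97 q [-0.47  0.49 -0.1   2.22  1.62  0.14 -1.79]
row [0.0013 0.0133 0.0021] [-0.0638  0.0082  0.0022]
clock 7.75 tcp [ 0.0269 -0.0014  0.214 ] grasp [ 0.0076 -0.001   0.2541] rot-from-upright [-4.487e-01 -8.500e-03 -1.000e-04] F [-3.24  3.55  6.3 ] op 0.13 ff 11.97 q [-0.47  0.49 -0.1   2.22  1.62  0.14 -1.79]
row [0.0013 0.0252 0.0035] [-0.1263  0.0081  0.0025]
clock 7.75 tcp [ 0.0269 -0.0014  0.214 ] grasp [ 0.0076 -0.001   0.2541] rot-from-upright [-4.487e-01 -8.500e-03 -1.000e-04] F [-3.24  3.55  6.3 ] op 0.13 ff 11.97 q [-0.47  0.49 -0.1   2.22  1.62  0.14 -1.79]
row [0.0013 0.0369 0.0052] [-0.1888  0.008   0.0027]
clock 7.75 tcp [ 0.0269 -0.0014  0.214 ] grasp [ 0.0076 -0.001   0.2541] rot-from-upright [-4.487e-01 -8.500e-03 -1.000e-04] F [-3.24  3.55  6.3 ] op 0.13 ff 11.97 q [-0.47  0.49 -0.1   2.22  1.62  0.14 -1.79]
row [0.0013 0.0485 0.0071] [-0.2513  0.008   0.003 ]
```

Scaled: 0.037 m is 37, 0.031 m is 31, -0.189 rad is -0.945.

Request:
send_path --moves '[0,0,7,1,-0.15,0,0,0,1,13,2,-0.32,0,0,0,1,19,3,-0.475,0,0,0,1,25,3.5,-0.63,0,0,0,1,31,4.3,-0.785,0,0,0,1,37,5.2,-0.945,0,0,0,1,37,5.2,-0.945,0,0]' --grip_force 12

```text
clock: 8.45
tool_pos: [0.5504, 0.2294, 0.2243]
eef_rot: [0.544, 0.779, 0.253, 0.183]
contact_force: [-1.4, 3.2, 1.7]
opening: 0.127
finger_force: 11.7
```

```bash
python3 - <<'E'
from h import *
now()
T,d=snapshot("top")
q=toc(cloud(cam("top"),d)); m=(abs(q[...,1])<.06)&(q[...,2]>.12)&(q[...,2]<.6)&(q[...,0]>.06)&(q[...,0]<.25)
print("above",m.sum(), [ (y.round(2), q[m&(abs(q[...,1]-y)<.01)][:,[0,2]].min(0).round(3)) for y in np.arange(-.06,.061,.02) if (m&(abs(q[...,1]-y)<.01)).any()])
for th in(1.37,1.39,1.41,1.43,1.45): rel(handle(th)[0],0,handle(th)[1],.64)
E
```

```text
clock 8.45 tcp [ 0.0616 -0.0015  0.2243] grasp [ 0.0352 -0.001   0.2601] rot-from-upright [-6.351e-01 -1.070e-02 -5.000e-04] F [-0.26  3.47  1.72] op 0.127 ff 11.72 q [-0.2   0.55 -0.53  2.29  2.18  0.5  -2.32]
above 8080 [(np.float64(-0.06), array([0.067, 0.128])), (np.float64(-0.04), array([0.06 , 0.122])), (np.float64(-0.02), array([0.06 , 0.347])), (np.float64(0.0), array([0.06 , 0.349])), (np.float64(0.02), array([0.06 , 0.345])), (np.float64(0.04), array([0.06 , 0.349])), (np.float64(0.06), array([0.069, 0.129]))]
clock 8.50 tcp [ 0.0616 -0.0015  0.2243] grasp [ 0.0352 -0.001   0.2601] rot-from-upright [-6.345e-01 -1.070e-02 -2.000e-04] F [-0.59  2.91  0.03] op 0.126 ff 11.83 q [-0.2   0.55 -0.52  2.29  2.17  0.5  -2.32]
row [0.0015 0.0048 0.0012] [-0.0055  0.0099  0.0035]
clock 8.50 tcp [ 0.0616 -0.0015  0.2243] grasp [ 0.0352 -0.001   0.2601] rot-from-upright [-6.345e-01 -1.070e-02 -2.000e-04] F [-0.59  2.91  0.03] op 0.126 ff 
[... 196 characters left out ...]
-6.345e-01 -1.070e-02 -2.000e-04] F [-0.59  2.91  0.03] op 0.126 ff 11.83 q [-0.2   0.55 -0.52  2.29  2.17  0.5  -2.32]
row [0.0015 0.0113 0.0046] [-0.0055  0.0099  0.0035]
clock 8.50 tcp [ 0.0616 -0.0015  0.2243] grasp [ 0.0352 -0.001   0.2601] rot-from-upright [-6.345e-01 -1.070e-02 -2.000e-04] F [-0.59  2.91  0.03] op 0.126 ff 11.83 q [-0.2   0.55 -0.52  2.29  2.17  0.5  -2.32]
row [0.0015 0.0145 0.0064] [-0.0055  0.0099  0.0035]
clock 8.50 tcp [ 0.0616 -0.0015  0.2243] grasp [ 0.0352 -0.001   0.2601] rot-from-upright [-6.345e-01 -1.070e-02 -2.000e-04] F [-0.59  2.91  0.03] op 0.126 ff 11.83 q [-0.2   0.55 -0.52  2.29  2.17  0.5  -2.32]
row [0.0015 0.0177 0.0083] [-0.0055  0.0099  0.0035]
```

Scaled: 0.0097 m is 9.7, 0.0037 m is 3.7.

Request:
send_path --moves '[0,0,4,1,0,0,0,0,0,7,2.4,0,0,0,0,0,9.7,3.7,0,0,0,0,0,9.7,3.7,0,0,0]' --grip_force 12

```text
clock: 8.9
tool_pos: [0.56, 0.2327, 0.2265]
eef_rot: [0.545, 0.779, 0.252, 0.183]
contact_force: [-1.1, 3.1, -9.3]
opening: 0.123
finger_force: 12.6
```

Request:
send_path --moves '[0,0,0.9,0.5,0,0,0,0,0,0.9,0.5,0,0,0]'

```text
clock: 9.1
tool_pos: [0.5606, 0.2329, 0.2266]
eef_rot: [0.545, 0.779, 0.252, 0.183]
contact_force: [-0.2, 5.8, -12.5]
opening: 0.126
finger_force: 12.8
```

Request:
send_path --moves '[0,0,0.9,0.5,0,0,0,0,0,0.9,0.5,0,0,0]'

```text
clock: 9.3
tool_pos: [0.5616, 0.2333, 0.2269]
eef_rot: [0.545, 0.779, 0.253, 0.183]
contact_force: [-0.5, 5.0, -12.9]
opening: 0.128
finger_force: 12.9
```

```bash
python3 - <<'E'
from h import *
now()
E
```

```text
clock 9.30 tcp [ 0.0735 -0.0016  0.2269] grasp [ 0.0471 -0.0012  0.2627] rot-from-upright [-6.342e-01 -1.070e-02  4.000e-04] F [  1.22   4.84 -12.86] op 0.128 ff 12.86 q [-0.21  0.55 -0.5   2.26  2.15  0.47 -2.28]
```

Request:
send_path --moves '[0,0,0.9,1.5,0,0,0,0,0,0.9,1.5,0,0,0]' --grip_force 12

```text
clock: 9.5
tool_pos: [0.5642, 0.2342, 0.2272]
eef_rot: [0.544, 0.778, 0.254, 0.184]
contact_force: [-0.0, 4.9, -7.8]
opening: 0.124
finger_force: 12.5
```

Request:
send_path --moves '[0,0,0.9,0.6,0,0,0,0,0,0.9,0.6,0,0,0]'

```text
clock: 9.7
tool_pos: [0.5652, 0.2346, 0.2274]
eef_rot: [0.544, 0.778, 0.254, 0.184]
contact_force: [-1.1, 5.5, -7.2]
opening: 0.129
finger_force: 12.4
```

```bash
python3 - <<'E'
from h import *
now()
E
```

```text
clock 9.70 tcp [ 0.0773 -0.0016  0.2274] grasp [ 0.0508 -0.0012  0.2632] rot-from-upright [-6.371e-01 -1.100e-02  6.000e-04] F [ 0.88  5.56 -7.2 ] op 0.129 ff 12.44 q [-0.21  0.55 -0.49  2.25  2.15  0.46 -2.28]
```

Request:
send_path --moves '[0,0,0.8,0.8,0,0,0,0,0,0.8,0.8,0,0,0]' --grip_force 12

```text
clock: 9.9
tool_pos: [0.5666, 0.2351, 0.2276]
eef_rot: [0.544, 0.778, 0.254, 0.184]
contact_force: [-0.6, 5.7, -5.2]
opening: 0.124
finger_force: 12.3
```

```bash
python3 - <<'E'
from h import *
now()
E
```

```text
clock 9.90 tcp [ 0.0787 -0.0016  0.2276] grasp [ 0.0522 -0.0012  0.2633] rot-from-upright [-6.38e-01 -1.12e-02  6.00e-04] F [ 1.36  5.58 -5.16] op 0.124 ff 12.33 q [-0.21  0.55 -0.49  2.25  2.15  0.46 -2.28]
```

Request:
send_path --moves '[0,0,0.7,0.6,0,0,0,0,0,0.7,0.6,0,0,0]'

```text
clock: 10.1
tool_pos: [0.5676, 0.2355, 0.2277]
eef_rot: [0.544, 0.778, 0.254, 0.184]
contact_force: [-0.8, 5.3, -5.9]
opening: 0.123
finger_force: 12.3
```

```bash
python3 - <<'E'
from h import *
now()
E
```

```text
clock 10.10 tcp [ 0.0798 -0.0016  0.2277] grasp [ 0.0533 -0.0011  0.2634] rot-from-upright [-6.385e-01 -1.120e-02  6.000e-04] F [ 1.08  5.23 -5.88] op 0.123 ff 12.27 q [-0.22  0.55 -0.49  2.25  2.15  0.46 -2.28]
```

Scaled: 0.0008 m is 0.8, 0.0007 m is 0.7.

Request:
send_path --moves '[0,0,0.8,0.7,0,0,0,0,0,0.8,0.7,0,0,0]' --grip_force 12

```text
clock: 10.3
tool_pos: [0.5689, 0.2359, 0.2279]
eef_rot: [0.544, 0.778, 0.254, 0.185]
contact_force: [-3.0, 4.8, -5.3]
opening: 0.126
finger_force: 12.1
```

```bash
python3 - <<'E'
from h import *
now()
E
```

```text
clock 10.30 tcp [ 0.0812 -0.0017  0.2279] grasp [ 0.0547 -0.0012  0.2636] rot-from-upright [-0.6392 -0.0114  0.0007] F [-1.19  5.5  -5.25] op 0.126 ff 12.07 q [-0.22  0.56 -0.49  2.24  2.15  0.46 -2.27]
```

Request:
send_path --moves '[0,0,0.6,0.5,0,0,0,0,0,0.6,0.5,0,0,0]'

```text
clock: 10.5
tool_pos: [0.5692, 0.2359, 0.2278]
eef_rot: [0.544, 0.778, 0.254, 0.185]
contact_force: [-4.2, 3.8, -1.2]
opening: 0.13
finger_force: 11.8
```

```bash
python3 - <<'E'
from h import *
now()
c=cam("wrist");im,d=snapshot("wrist");save("wr2",im)
E
```

```text
clock 10.50 tcp [ 0.0815 -0.0017  0.2278] grasp [ 0.0549 -0.0012  0.2635] rot-from-upright [-6.387e-01 -1.150e-02  5.000e-04] F [-2.58  5.03 -1.25] op 0.13 ff 11.82 q [-0.22  0.56 -0.49  2.24  2.14  0.46 -2.27]
```

View pics/wr2.png

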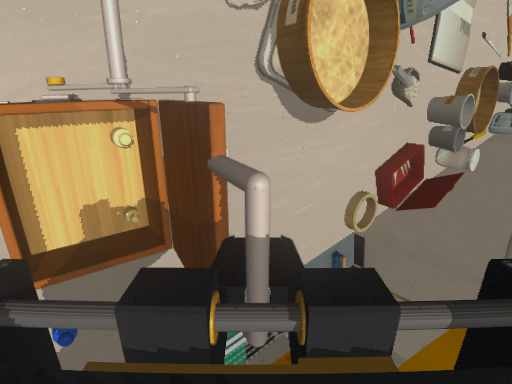

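The wrist view shows the stay practically straight, with the foot at (55,82), elbow at (118,85) and lid pin at (190,92). The back-pull force is starting to build, so I ease now.

Request:
send_path --moves '[0,0,-0.5,-0.3,0,0,0,0,0,-1,-0.6,0,0,0,0,0,-1.5,-0.9,0,0,0,0,0,-2,-1.1,0,0,0,0,0,-2.5,-1.4,0,0,0,0,0,-3,-1.7,0,0,0,0,0,-3.5,-1.9,0,0,0,0,0,-3.5,-1.9,0,0,0]' --grip_force 12

```text
clock: 11.35
tool_pos: [0.5657, 0.2347, 0.2274]
eef_rot: [0.544, 0.778, 0.254, 0.185]
contact_force: [-2.0, 4.2, -1.3]
opening: 0.123
finger_force: 11.9
```

```bash
python3 - <<'E'
from h import *
now()
E
```

```text
clock 11.35 tcp [ 0.0778 -0.0017  0.2274] grasp [ 0.0512 -0.0012  0.2631] rot-from-upright [-6.393e-01 -1.150e-02  4.000e-04] F [-0.43  4.63 -1.29] op 0.123 ff 11.89 q [-0.21  0.55 -0.49  2.25  2.15  0.47 -2.28]
```

Request:
send_path --moves '[0,0,-0.5,-0.3,0,0,0,0,0,-0.9,-0.5,0,0,0,0,0,-0.9,-0.5,0,0,0]'

```text
clock: 11.65
tool_pos: [0.5649, 0.2344, 0.2274]
eef_rot: [0.544, 0.778, 0.254, 0.185]
contact_force: [-1.3, 4.2, -1.4]
opening: 0.124
finger_force: 12.0
```

```bash
python3 - <<'E'
from h import *
now()
E
```

```text
clock 11.65 tcp [ 0.077  -0.0017  0.2274] grasp [ 0.0504 -0.0012  0.2631] rot-from-upright [-6.396e-01 -1.160e-02  5.000e-04] F [ 0.2   4.39 -1.4 ] op 0.124 ff 11.98 q [-0.21  0.55 -0.5   2.26  2.15  0.47 -2.29]
```

Request:
send_path --moves '[0,0,-0.5,-0.3,0,0,0,0,0,-0.8,-0.4,0,0,0,0,0,-0.8,-0.4,0,0,0]' --grip_force 12

```text
clock: 11.95
tool_pos: [0.5645, 0.2342, 0.2273]
eef_rot: [0.544, 0.778, 0.255, 0.185]
contact_force: [-0.7, 4.8, -2.8]
opening: 0.124
finger_force: 12.1
```

```bash
python3 - <<'E'
from h import *
now()
c=cam("wrist");im,d=snapshot("wrist");C=toc(cloud(c,d))
m=(C[...,1]>.108)&(C[...,1]<.155)&(C[...,2]>.06)&(C[...,2]<.2)&(abs(C[...,0]-.02)<.06)
q=C[m];print("grip",m.sum(),np.percentile(q,[5,50,95],axis=0).round(4).tolist())
for th in(1.45,1.425): L=lidpt((-.09,.005),th); print(L,(L+P)/2,np.linalg.norm(L-P))
E
```

```text
clock 11.95 tcp [ 0.0765 -0.0017  0.2273] grasp [ 0.0499 -0.0012  0.263 ] rot-from-upright [-0.6401 -0.0116  0.0007] F [ 1.05  4.77 -2.78] op 0.124 ff 12.11 q [-0.21  0.55 -0.5   2.26  2.16  0.47 -2.29]
grip 1059 [[0.0318, 0.1106, 0.1096], [0.0361, 0.1309, 0.1134], [0.0421, 0.15, 0.1151]]
[0.06561832 0.16994668] [0.02850916 0.11362334] 0.1348986048375164
[0.06337172 0.16977155] [0.02738586 0.11353577] 0.13352819182880865
```

The elbow now measures (0.0365, 0.109), about 9.6 mm behind the foot–lid-pin line, so the stay has locked. I release and draw off to the front.

Scaled: -0.13 m is -130, -0.09 m is -90.

Request:
send_path --moves '[0.2,0,0,0,0,0,0,0.3,0,0,0,0,0,0,0.45,0,0,0,0,0,0,0.45,0,0,0,0,0,0,0.45,0,0,-20,0,0,0,0.45,0,0,-50,0,0,0,0.45,0,0,-90,0,0,0,0.45,0,0,-130,0,0,0,0.45,0,0,-130,0,0,0]' --grip_force 12

```text
clock: 12.9
tool_pos: [0.4896, 0.2076, 0.3331]
eef_rot: [0.545, 0.777, 0.255, 0.185]
contact_force: [-0.2, 0.9, 0.1]
opening: 0.455
finger_force: 0.0
```

```bash
python3 - <<'E'
from h import *
now()
c=cam("wrist");im,d=snapshot("wrist");C=toc(cloud(c,d))
m=(C[...,1]>.108)&(C[...,1]<.155)&(C[...,2]>.06)&(C[...,2]<.2)&(abs(C[...,0]-.02)<.06)
q=C[m];print("grip",m.sum(),np.percentile(q,[5,50,95],axis=0).round(4).tolist())
m=(C[...,2]>.255)&(abs(C[...,1])<.045)&(C[...,0]>0)&(C[...,0]<.1);print("handle",m.sum(),np.median(C[m],0),np.percentile(C[m],[5,95],axis=0))
# foot (yellow)
hsv=cv2.cvtColor(im,cv2.COLOR_RGB2HSV);m=(hsv[...,0]>15)&(hsv[...,0]<30)&(hsv[...,1]>170)&(abs(C[...,1]-.1)<.02)&(abs(C[...,0])<.05);print("foot",m.sum(),np.median(C[m],0))
# weight & blue, top view
t,dt=snapshot("top");c=cam("top");C=toc(cloud(c,dt));hs=cv2.cvtColor(t,cv2.COLOR_RGB2HSV)
for n,lo,hi in(("brass",(20,60,120),(35,255,255)),("blue",(100,150,60),(130,255,255))):
    m=cv2.inRange(hs,lo,hi); m[:185]=0;m[240:]=0;m[:,:300]=0;m[:,375:]=0
    k,l,st,ce=cv2.connectedComponentsWithStats(m)
    for i in range(1,k):
        if st[i,4]>20:
            s=l==i; print(n,ce[i],st[i,4],toc(plane(c,ce[i][0],ce[i][1],.03)).round(4),"depth",np.median(C[s],0).round(4),C[s][:,2].max().round(4),((C[s].min(0)+C[s].max(0))/2).round(4))
E
```

```text
clock 12.90 tcp [-0.003  -0.001   0.3331] grasp [-0.0296 -0.0005  0.3688] rot-from-upright [-0.6403 -0.0117  0.002 ] F [0.06 0.89 0.14] op 0.455 ff 0.0 q [-0.43  0.22 -0.2   2.31  1.59  0.21 -1.78]
grip 443 [[0.0316, 0.1106, 0.1087], [0.0353, 0.1319, 0.1133], [0.0416, 0.1524, 0.1152]]
handle 3218 [0.00436761 0.01047324 0.45418493] [[ 0.00049917 -0.03199207  0.26436976]
 [ 0.05146205  0.03576312  0.45952992]]
foot 37 [-0.00822591  0.09694137  0.06356084]
brass [327.8440367  218.20183486] 109 [-0.1155 -0.1972  0.03  ] depth [-0.1155 -0.1977  0.0227] 0.9419 [-0.115  -0.1186  0.4698]
blue [312.13432836 196.91044776] 67 [-0.0525 -0.1799  0.03  ] depth [-0.0531 -0.1794  0.031 ] 0.9419 [-0.0734 -0.1061  0.4802]
blue [358.7125 226.825 ] 80 [-0.1623 -0.2615  0.03  ] depth [-0.1621 -0.2619  0.0244] 0.9419 [-0.1402 -0.1464  0.4748]
```

Released: the stay carries the lid and the foot is unmoved. Next I go upright over the brass weight.

```bash
python3 - <<'E'
from h import *
rel(-.1155,-.197,.18,0)
E
```

```text
clock 13.00 tcp [-0.0025 -0.0008  0.3324] grasp [-2.900e-02 -3.000e-04  3.681e-01] rot-from-upright [-0.64   -0.012   0.0016] F [ 0.07  0.28 -0.06] op 0.454 ff 0.0 q [-0.43  0.22 -0.2   2.31  1.59  0.21 -1.79]
row [-0.1947 -0.2087  0.0927] [ 0.64    0.012  -0.0016]
```

Scaled: -0.2087 m is -208.7, -0.2 m is -200, 0.64 rad is 3.2.

Request:
send_path --moves '[0.4,-20,-45,0,0.65,0,0,0.4,-40,-90,10,1.3,0,0,0.4,-70,-125,20,1.95,0.03,0,0.4,-100,-150,40,2.6,0.05,0,0.4,-140,-180,60,3.2,0.06,0,0.4,-170,-200,80,3.2,0.06,0,0.4,-194.7,-208.7,92.7,3.2,0.06,0,0.4,-194.7,-208.7,92.7,3.2,0.06,0,0.4,-194.7,-208.7,92.7,3.2,0.06,0]'

```text
clock: 13.9
tool_pos: [0.4485, -0.0206, 0.1298]
eef_rot: [0.576, 0.817, -0.005, -0.004]
contact_force: [0.5, -0.7, 0.4]
opening: 0.401
finger_force: 0.0
```

```bash
python3 - <<'E'
from h import *
now()
c=cam("wrist");im,d=snapshot("wrist");now();C=toc(cloud(c,d));np.savez("wr3",im=im,d=d,M=c[1],t=c[2])
hs=cv2.cvtColor(im,cv2.COLOR_RGB2HSV);m=(abs(C[...,0]+.1155)<.025)&(abs(C[...,1]+.197)<.025)&(C[...,2]>.006)&(C[...,2]<.05)
q=C[m];print(m.sum(),np.percentile(q,[1,50,99],axis=0).round(4).tolist())
k=q[q[:,2]>.029];print("knob",len(k),k.mean(0).round(4),((k.max(0)+k.min(0))/2).round(4),k[:,2].max())
k=q[(q[:,2]<.022)&(q[:,2]>.008)];print("body",len(k),k.min(0).round(4),k.max(0).round(4))
E
```

```text
clock 13.90 tcp [-0.1199 -0.2012  0.1298] grasp [-0.1194 -0.2012  0.1743] rot-from-upright [0.0123 0.0009 0.0081] F [ 0.19 -0.79  0.42] op 0.401 ff 0.0 q [ 0.27  0.66 -0.52  2.14  0.66  0.52 -0.41]
clock 13.95 tcp [-0.1205 -0.2011  0.1299] grasp [-0.12   -0.2011  0.1743] rot-from-upright [0.013  0.0006 0.008 ] F [-0.81 -1.82 -0.76] op 0.4 ff 0.0 q [ 0.27  0.66 -0.52  2.14  0.66  0.52 -0.41]
567 [[-0.1258, -0.21, 0.0076], [-0.1136, -0.1942, 0.0234], [-0.1014, -0.1853, 0.0364]]
knob 225 [-0.113  -0.1975  0.0345] [-0.1128 -0.1981  0.0339] 0.03741342738155638
body 120 [-0.1261 -0.2109  0.0081] [-0.1004 -0.185   0.022 ]
```

```bash
python3 - <<'E'
from h import *
rel(-.1132,-.1978,.06,0); rel(-.1132,-.1978,.0225,0)
E
```

```text
clock 13.95 tcp [-0.1205 -0.2011  0.1299] grasp [-0.12   -0.2011  0.1743] rot-from-upright [0.013  0.0006 0.008 ] F [-0.81 -1.82 -0.76] op 0.4 ff 0.0 q [ 0.27  0.66 -0.52  2.14  0.66  0.52 -0.41]
row [0.0033 0.0088 0.1142] [-0.013  -0.0006 -0.008 ]
clock 13.95 tcp [-0.1205 -0.2011  0.1299] grasp [-0.12   -0.2011  0.1743] rot-from-upright [0.013  0.0006 0.008 ] F [-0.81 -1.82 -0.76] op 0.4 ff 0.0 q [ 0.27  0.66 -0.52  2.14  0.66  0.52 -0.41]
row [0.0033 0.0093 0.1517] [-0.013  -0.0006 -0.008 ]
```

Scaled: 0.06 m is 60, 0.11 m is 110, -0.013 rad is -0.065.

Request:
send_path --moves '[0.4,3,8,30,-0.065,0,-0.04,0.4,3.3,9,60,-0.065,0,-0.04,0.4,3.3,9,85,-0.065,0,-0.04,0.4,3.3,9,105,-0.065,0,-0.04,0.4,3.3,9,110,-0.065,0,-0.04,0.4,3.3,9,110,-0.065,0,-0.04]'

```text
clock: 14.55
tool_pos: [0.4576, -0.0077, 0.0239]
eef_rot: [0.569, 0.822, 0.004, 0.002]
contact_force: [-1.2, 0.3, -0.2]
opening: 0.399
finger_force: 0.0
```

```bash
python3 - <<'E'
from h import *
rel(-.1132,-.1978,.0225,0)
E
```

```text
clock 14.55 tcp [-0.107  -0.1923  0.0239] grasp [-0.1074 -0.1923  0.0684] rot-from-upright [-0.0091  0.0011 -0.0093] F [-1.05  0.69 -0.24] op 0.399 ff 0.0 q [ 0.03  0.85 -0.17  2.2   0.94  0.16 -0.67]
row [-0.0055 -0.0067  0.0458] [ 0.0091 -0.0011  0.0093]
```

Request:
send_path --moves '[0.4,-5.5,-6.7,0,0.045,0,0.045,0.4,-5.5,-6.7,0,0.045,0,0.045,0.4,-5.5,-6.7,15,0.045,0,0.045,0.4,-5.5,-6.7,30,0.045,0,0.045,0.4,-5.5,-6.7,30,0.045,0,0.045]'

```text
clock: 15.05
tool_pos: [0.4531, -0.0171, -0.0066]
eef_rot: [0.574, 0.819, -0.001, -0.0]
contact_force: [-0.5, 0.2, -0.2]
opening: 0.398
finger_force: 0.0
```

```bash
python3 - <<'E'
from h import *
rel(-.1132,-.1978,.0225,0)
E
```

```text
clock 15.05 tcp [-0.1144 -0.1995 -0.0066] grasp [-0.1144 -0.1995  0.0379] rot-from-upright [ 0.0014 -0.0002  0.0015] F [-0.36  0.35 -0.2 ] op 0.398 ff 0.0 q [-0.03  0.91 -0.05  2.21  1.11  0.04 -0.83]
row [0.0017 0.0012 0.0154] [-0.0014  0.0002 -0.0015]
```

Scaled: 0.014 m is 14, 0.012 m is 12.

Request:
send_path --moves '[0.4,1.7,1.2,4,0,0,0,0.4,1.7,1.2,8,0,0,0,0.4,1.7,1.2,12,0,0,0,0.4,1.7,1.2,14,0,0,0,0.4,1.7,1.2,14,0,0,0]'

```text
clock: 15.55
tool_pos: [0.4544, -0.0145, -0.0197]
eef_rot: [0.574, 0.819, 0.001, -0.0]
contact_force: [-0.7, -0.1, -1.3]
opening: 0.398
finger_force: 0.0
```

```bash
python3 - <<'E'
from h import *
rel(-.1132,-.1978,.0225,0)
E
```

```text
clock 15.55 tcp [-0.1123 -0.1975 -0.0197] grasp [-0.1124 -0.1976  0.0248] rot-from-upright [-0.0016  0.0017  0.003 ] F [-0.68  0.17 -1.32] op 0.398 ff 0.0 q [ 0.01  0.94 -0.13  2.21  1.61  0.1  -1.33]
row [-0.0003 -0.0009  0.0023] [ 0.0016 -0.0017 -0.003 ]
```

Request:
send_path --moves '[0,0,0,0,0,0,0,0,0,0,0,0,0,0,0,0,0,0,0,0,0,0,0,0,0,0,0,0,0,0,0,0,0,0,0]' --grip_force 15

```text
clock: 16.05
tool_pos: [0.4541, -0.0146, -0.0199]
eef_rot: [0.574, 0.819, 0.0, 0.0]
contact_force: [-0.6, -0.7, 5.7]
opening: 0.281
finger_force: 15.0
```

Request:
send_path --moves '[0,0,0,-15,0,0,0,0,0,0,-45,0,0,0,0,0,0,-90,0,0,0,0,0,0,-135,0,0,0,0,0,0,-170,0,0,0,0,0,0,-170,0,0,0,0,0,0,-170,0,0,0]'

```text
clock: 16.75
tool_pos: [0.4543, -0.015, 0.1502]
eef_rot: [0.574, 0.819, 0.001, 0.0]
contact_force: [-0.2, -0.9, -1.9]
opening: 0.275
finger_force: 15.0
```

```bash
python3 - <<'E'
from h import *
now();a,d=snapshot("wrist");t,_=snapshot("top");now()
save("held",np.hstack([cv2.resize(a,(400,300)),cv2.resize(t[130:280,175:375],(400,300))]))
E
```

```text
clock 16.75 tcp [-0.1125 -0.198   0.1502] grasp [-0.1126 -0.198   0.1947] rot-from-upright [-0.0016 -0.      0.0027] F [-0.48 -0.73 -1.86] op 0.275 ff 14.99 q [ 0.36  0.65 -0.68  2.11  0.72  0.62 -0.49]
clock 16.85 tcp [-0.1138 -0.1976  0.1486] grasp [-0.1137 -0.1976  0.1931] rot-from-upright [0.0023 0.0009 0.0019] F [-0.26 -0.79 -1.23] op 0.272 ff 14.99 q [ 0.36  0.66 -0.68  2.12  0.72  0.62 -0.49]
```

View pics/held.png

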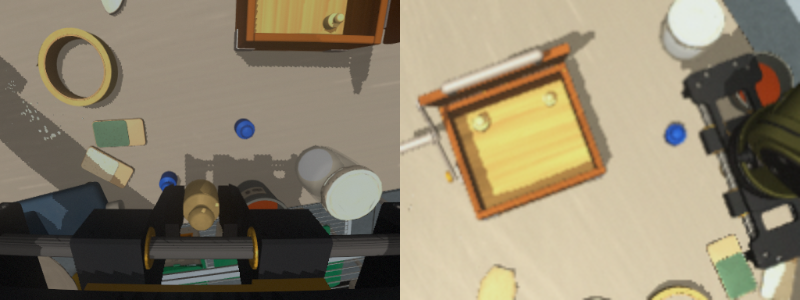

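The left half shows the brass weight held upright in the fingers at (200,200). The right half shows the open chest with both small weights standing.

Scaled: 0.1 m is 100, 0.05 m is 50, -1.5 rad is -7.5.

Request:
send_path --moves '[0,20,0,0,0,0,-0.75,0,40,0,0,0,0,-1.5,0,60,0,0,0,0,-2.25,0,80,0,0,0,0,-3,0,100,0,0,0,0,-3.75,0,120,10,0,0,0,-4.5,0,140,20,0,0,0,-5.25,0,160,30,0,0,0,-6,0,180,40,0,0,0,-6.75,0,190,50,0,0,0,-7.5]'

```text
clock: 17.85
tool_pos: [0.4347, 0.1828, 0.1483]
eef_rot: [-0.143, 0.99, 0.001, -0.002]
contact_force: [-0.7, 0.4, -0.3]
opening: 0.272
finger_force: 15.0
```

```bash
python3 - <<'E'
from h import *
rel(-.038,0,.2,0,-np.pi/2)
E
```

```text
clock 17.85 tcp [-0.063  -0.0054  0.1483] grasp [-0.0629 -0.0055  0.1928] rot-from-upright [ 1.1000e-03  3.5000e-03 -1.5076e+00] F [-0.52  0.66 -0.26] op 0.272 ff 14.99 q [ 0.12  0.8  -1.05  2.06  0.94  0.87  0.37]
row [-0.0246  0.007  -0.0073] [ 0.0015 -0.0029 -0.0632]
```

Scaled: -0.0246 m is -24.6, 0.007 m is 7, -0.063 rad is -0.315.

Request:
send_path --moves '[0,-24.6,7,0,0,0,-0.315,0,-24.6,7,0,0,0,-0.315,0,-24.6,7,0,0,0,-0.315]'

```text
clock: 18.15
tool_pos: [0.4567, 0.1942, 0.1481]
eef_rot: [-0.169, 0.986, -0.0, -0.002]
contact_force: [-1.3, -0.1, -2.1]
opening: 0.271
finger_force: 15.0
```

```bash
python3 - <<'E'
from h import *
rel(-.038,0,.047,0,-np.pi/2)
E
```

```text
clock 18.15 tcp [-0.0385 -0.0023  0.1481] grasp [-0.0383 -0.0023  0.1926] rot-from-upright [ 0.0023  0.0031 -1.561 ] F [-1.26  0.36 -2.14] op 0.271 ff 14.99 q [ 0.11  0.83 -1.05  1.99  0.93  0.92  0.46]
row [-0.0009  0.0022  0.1456] [ 0.0005 -0.0034 -0.0098]
```

Scaled: 0.138 m is 138, 0.13 m is 130, -0.003 rad is -0.015.

Request:
send_path --moves '[0,0,2,30,0,-0.015,0,0,0,2,60,0,-0.015,0,0,0,2,90,0,-0.015,0,0,0,2,115,0,-0.015,0,0,0,2,130,0,-0.015,0,0,0,2,138,0,-0.015,0,0,0,2,138,0,-0.015,0]'

```text
clock: 18.85
tool_pos: [0.4559, 0.1956, 0.0109]
eef_rot: [-0.17, 0.985, -0.0, 0.0]
contact_force: [0.0, 0.2, -0.5]
opening: 0.28
finger_force: 15.0
```

```bash
python3 - <<'E'
from h import *
rel(-.038,0,.0455,0,-np.pi/2)
c=cam("wrist");im,d=snapshot("wrist");C=toc(cloud(c,d));
E
```

```text
clock 18.85 tcp [-0.0387 -0.0007  0.0109] grasp [-0.0388 -0.0007  0.0554] rot-from-upright [-2.0000e-04 -3.0000e-04 -1.5613e+00] F [ 0.08  0.17 -0.5 ] op 0.28 ff 14.99 q [-0.01  1.03 -0.85  2.06  1.29  0.74  0.17]
row [-0.0007  0.0007  0.0099] [-0.0001  0.0003 -0.0095]
```

Request:
send_path --moves '[0,0,0,5,0,0,0,0,0,0,9.5,0,0,0,0,0,0,9.5,0,0,0]'

```text
clock: 19.2
tool_pos: [0.4573, 0.1963, 0.0023]
eef_rot: [-0.169, 0.986, 0.0, 0.002]
contact_force: [0.3, 0.1, 0.0]
opening: 0.278
finger_force: 15.0
```

Request:
send_path --moves '[0,0,0,0.8,0,0,0,0,0,0,1.2,0,0,0]'

```text
clock: 19.4
tool_pos: [0.4574, 0.1966, 0.0014]
eef_rot: [-0.17, 0.986, 0.001, 0.002]
contact_force: [-0.4, 0.7, -1.5]
opening: 0.279
finger_force: 15.0
```

Request:
send_path --moves '[0,0,0,0.8,0,0,0,0,0,0,0.8,0,0,0]'

```text
clock: 19.6
tool_pos: [0.4573, 0.1965, 0.0004]
eef_rot: [-0.17, 0.986, 0.001, 0.002]
contact_force: [1.4, 0.2, -0.6]
opening: 0.274
finger_force: 15.0
```

Scaled: 0.001 m is 1.

Request:
send_path --moves '[0,0,0,1,0,0,0,0,0,0,1,0,0,0]'

```text
clock: 19.8
tool_pos: [0.4574, 0.1966, 0.0002]
eef_rot: [-0.17, 0.985, 0.0, 0.002]
contact_force: [-1.1, -1.9, 6.3]
opening: 0.277
finger_force: 15.0
```

Request:
send_path --moves '[0,0,0,0.6,0,0,0,0,0,0,0.6,0,0,0]'

```text
clock: 20.0
tool_pos: [0.4574, 0.1966, 0.0001]
eef_rot: [-0.17, 0.985, 0.0, 0.002]
contact_force: [-1.1, -2.9, 11.8]
opening: 0.275
finger_force: 15.0
```

Scaled: -0.18 m is -180, -0.15 m is -150.

Request:
send_path --moves '[0,0,0,-1,0,0,0,0.32,0,0,-1,0,0,0,0.4,0,0,-1,0,0,0,0.5,0,0,-1,0,0,0,0.5,0,0,-15,0,0,0,0.5,0,0,-50,0,0,0,0.5,0,0,-100,0,0,0,0.5,0,0,-150,0,0,0,0.5,0,0,-180,0,0,0,0.5,0,0,-180,0,0,0]'

```text
clock: 21.0
tool_pos: [0.4585, 0.1983, 0.1826]
eef_rot: [-0.169, 0.986, 0.002, 0.005]
contact_force: [0.6, 0.9, 0.1]
opening: 0.505
finger_force: 0.0
```

```bash
python3 - <<'E'
from h import *
now()
c=cam("wrist");im,d=snapshot("wrist");C=toc(cloud(c,d));
m=(abs(C[...,0]+.038)<.024)&(abs(C[...,1])<.03)&(C[...,2]>.026)&(C[...,2]<.075)
q=C[m];k=q[q[:,2]>.046];print(m.sum(),q.min(0).round(4),q.max(0).round(4),"knob",k.mean(0))
t,_=snapshot("top");save("placed",np.hstack([cv2.resize(im,(400,300)),cv2.resize(t[130:280,175:375],(400,300))]))
E
```

```text
clock 21.00 tcp [-0.0354  0.0009  0.1826] grasp [-0.0359  0.0008  0.2271] rot-from-upright [-0.0103 -0.0066 -1.5609] F [0.84 0.63 0.11] op 0.505 ff 0.0 q [ 0.12  0.77 -1.08  1.96  0.86  0.95  0.52]
461 [-0.0484 -0.0122  0.0264] [-0.0223  0.0132  0.057 ] knob [-0.03590393  0.00086991  0.05450923]
```

View pics/placed.png

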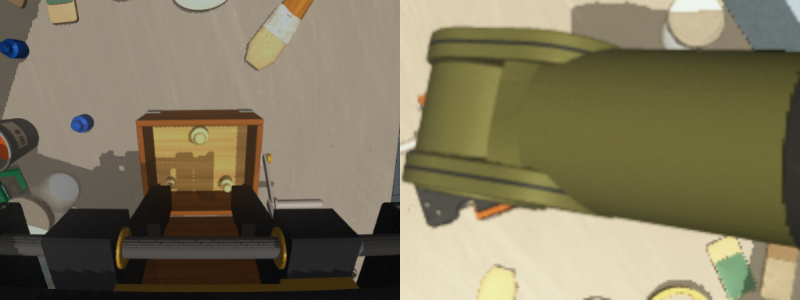

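The wrist half shows the weight standing upright at (200,135), knob top at z = 0.057, with both small weights behind it. Now I go to the stay's grip, keeping in front of the lid while turning.

Scaled: 0.045 m is 45, 0.04 m is 40, 1 rad is 5.

Request:
send_path --moves '[0.4,20,45,0,0,0,0,0.4,40,90,0,0,0,0.5,0.4,40,120,0,0,0,1.25,0.4,40,145,0,0,0,2,0.4,40,145,0,0,0,2.75,0.4,40,145,0,0,0,3.5,0.4,40,145,0,0,0,4.25,0.4,30,145,0,0,0,5,0.4,20,145,0,0,0,5.75,0.4,0,145,0,0,0,6.5]'

```text
clock: 22.1
tool_pos: [0.407, 0.3314, 0.177]
eef_rot: [0.463, 0.886, -0.001, 0.0]
contact_force: [0.2, 1.3, 0.4]
opening: 0.399
finger_force: 0.0
```

Request:
send_path --moves '[0.4,0,0,0,0,0,0.75,0.4,0,0,0,0,0,1.3,0.4,0,0,0,0,0,1.3]'

```text
clock: 22.4
tool_pos: [0.4077, 0.3318, 0.1772]
eef_rot: [0.573, 0.82, -0.0, 0.001]
contact_force: [0.4, -0.1, 0.5]
opening: 0.396
finger_force: 0.0
```

```bash
python3 - <<'E'
from h import *
rel(.0362,.142,.19,0)
c=cam("wrist");im,d=snapshot("wrist");C=toc(cloud(c,d))
m=(C[...,1]>.108)&(C[...,1]<.155)&(C[...,2]>.06)&(C[...,2]<.13)&(abs(C[...,0]-.03)<.05)
q=C[m];print("grip",m.sum(),np.percentile(q,[5,50,95],axis=0).round(4).tolist())
E
```

```text
clock 22.40 tcp [-0.0373  0.1438  0.1772] grasp [-0.0373  0.1439  0.2217] rot-from-upright [-0.0004 -0.0016 -0.0011] F [ 0.35 -0.19  0.46] op 0.396 ff 0.0 q [-0.39  0.67 -0.63  1.89  0.56  0.77 -0.98]
row [-0.0018  0.0735  0.0317] [0.0004 0.0016 0.0011]
grip 670 [[0.0315, 0.111, 0.1091], [0.0357, 0.1327, 0.1132], [0.0419, 0.1528, 0.1148]]
```

Request:
send_path --moves '[0.4,-1,35,0,0,0,0,0.4,-1.8,65,10,0,0,0,0.4,-1.8,73.8,25,0,0,0,0.4,-1.8,73.8,32,0,0,0,0.4,-1.8,73.8,32,0,0,0]'

```text
clock: 22.95
tool_pos: [0.4758, 0.3553, 0.1451]
eef_rot: [0.572, 0.821, -0.001, -0.0]
contact_force: [0.7, -0.2, 0.4]
opening: 0.399
finger_force: 0.0
```

```bash
python3 - <<'E'
from h import *
rel(.0365,.142,.1085,0)
E
```

```text
clock 22.95 tcp [0.0348 0.1425 0.1451] grasp [0.0349 0.1425 0.1896] rot-from-upright [ 0.0018 -0.0009 -0.0034] F [ 0.56 -0.41  0.4 ] op 0.399 ff 0.0 q [-0.38  0.79 -0.61  1.71  0.59  0.83 -0.9 ]
row [-0.0004  0.0019  0.0811] [-0.0018  0.0009  0.0034]
```

Careful with the scale: shifts go in mm and turns go in units of 0.2 rad. That gives: 0.0805 m is 80.5, 0.078 m is 78.

Request:
send_path --moves '[0.4,0,1.7,20,0,0,0,0.4,0,1.7,45,0,0,0,0.4,0,1.7,65,0,0,0,0.4,0,1.7,78,0,0,0,0.4,0,1.7,80.5,0,0,0,0.4,0,1.7,80.5,0,0,0]'

```text
clock: 23.55
tool_pos: [0.4796, 0.3576, 0.067]
eef_rot: [0.572, 0.82, 0.001, 0.001]
contact_force: [-0.1, -0.3, 0.2]
opening: 0.398
finger_force: 0.0
```

```bash
python3 - <<'E'
from h import *
rel(.0365,.142,.1085,0)
E
```

```text
clock 23.55 tcp [0.0391 0.1434 0.067 ] grasp [0.039  0.1433 0.1115] rot-from-upright [-0.0031  0.0009 -0.0021] F [-0.17 -0.23  0.25] op 0.398 ff 0.0 q [-0.42  0.9  -0.53  1.75  0.68  0.68 -0.98]
row [-0.0014 -0.0026  0.003 ] [ 0.0031 -0.0009  0.0021]
```

Request:
send_path --moves '[0.25,0,0,0,0,0,0,0.2,0,0,0,0,0,0,0.18,0,0,0,0,0,0,0.0,0,0,0,0,0,0,0.0,0,0,0,0,0,0]' --grip_force 6

```text
clock: 24.05
tool_pos: [0.4785, 0.357, 0.067]
eef_rot: [0.572, 0.82, 0.0, 0.0]
contact_force: [-4.8, -1.9, 4.8]
opening: 0.132
finger_force: 6.0
```

```bash
python3 - <<'E'
from h import *
now()
E
```

```text
clock 24.05 tcp [0.0379 0.1432 0.067 ] grasp [0.0378 0.1432 0.1115] rot-from-upright [-0.0009  0.0002 -0.0019] F [-5.17 -0.12  4.83] op 0.132 ff 6.0 q [-0.42  0.9  -0.53  1.75  0.68  0.68 -0.98]
```

Scaled: -0.0054 m is -5.4, -0.0028 m is -2.8.

Request:
send_path --moves '[0,-1,-1.5,-0.5,0,0,0,0,-1,-3,-1.4,0,0,0,0,-1,-4.5,-2.8,0,0,0,0,-1,-6.4,-4.1,0,0,0,0,-1,-8.3,-5.4,0,0,0,0,-1,-8.3,-5.4,0,0,0]' --grip_force 8

```text
clock: 24.65
tool_pos: [0.4726, 0.3548, 0.0725]
eef_rot: [0.572, 0.82, 0.003, 0.0]
contact_force: [-1.2, 4.8, -2.0]
opening: 0.132
finger_force: 8.0
```

```bash
python3 - <<'E'
from h import *
now()
E
cat >> h.py <<'E'
def arc(da,n,al=None,r=.067,Pc=(-.0072,.0573)):   # rows along circle from the present grasp point
    tc,Rt=now(); g=tc-GO*Rt[:,2]; a0=np.arctan2(g[2]-Pc[1],g[0]-Pc[0]) if al is None else al
    print("alpha",a0,"r",np.hypot(g[2]-Pc[1],g[0]-Pc[0]))
    for i in range(1,n+1):
        a=a0+da*i; s=Rt.T@np.array([r*(np.cos(a)-np.cos(a0)),0,r*(np.sin(a)-np.sin(a0))]); print(i,round(a,3),s.round(4))
E
```

```text
clock 24.65 tcp [0.0316 0.143  0.0725] grasp [0.0314 0.1429 0.117 ] rot-from-upright [-0.0046  0.0024 -0.0018] F [ 0.49  4.9  -1.97] op 0.132 ff 8.0 q [-0.42  0.88 -0.53  1.78  0.68  0.67 -0.99]
```

```bash
python3 -c "
from h import *
arc(.05,18,.975)"
```

```text
clock 24.65 tcp [0.0316 0.143  0.0725] grasp [0.0314 0.1429 0.117 ] rot-from-upright [-0.0046  0.0024 -0.0018] F [ 0.49  4.9  -1.97] op 0.132 ff 8.0 q [-0.42  0.88 -0.53  1.78  0.68  0.67 -0.99]
alpha 0.975 r 0.07111324490278023
1 1.025 [ 0.     -0.0028 -0.0018]
2 1.075 [ 0.     -0.0057 -0.0035]
3 1.125 [ 0.     -0.0087 -0.005 ]
4 1.175 [ 0.     -0.0117 -0.0064]
5 1.225 [ 0.     -0.0149 -0.0076]
6 1.275 [ 0.0001 -0.018  -0.0087]
7 1.325 [ 0.0001 -0.0213 -0.0096]
8 1.375 [ 0.0001 -0.0245 -0.0104]
9 1.425 [ 0.0001 -0.0278 -0.011 ]
10 1.475 [ 0.0001 -0.0311 -0.0114]
11 1.525 [ 0.0001 -0.0345 -0.0116]
12 1.575 [ 0.0001 -0.0378 -0.0117]
13 1.625 [ 0.0001 -0.0412 -0.0116]
14 1.675 [ 0.0001 -0.0445 -0.0114]
15 1.725 [ 0.0001 -0.0478 -0.011 ]
16 1.775 [ 0.0001 -0.0511 -0.0104]
17 1.825 [ 0.0001 -0.0544 -0.0096]
18 1.875 [ 0.0001 -0.0576 -0.0087]
```

Scaled: -0.0117 m is -11.7, -0.0087 m is -8.7.

Request:
send_path --moves '[0,0,-2.8,-1.8,0,0,0,0,0,-5.7,-3.5,0,0,0,0,0,-8.7,-5,0,0,0,0,0,-11.7,-6.4,0,0,0,0,0,-11.7,-6.4,0,0,0]' --grip_force 10

```text
clock: 25.15
tool_pos: [0.4626, 0.3511, 0.0794]
eef_rot: [0.572, 0.82, 0.004, 0.001]
contact_force: [-0.1, 5.0, 1.1]
opening: 0.13
finger_force: 10.0
```

```bash
python3 - <<'E'
from h import *
now()
E
```

```text
clock 25.15 tcp [0.0209 0.1431 0.0794] grasp [0.0206 0.1429 0.1239] rot-from-upright [-0.0066  0.0027 -0.0015] F [1.64 4.74 1.08] op 0.13 ff 10.0 q [-0.42  0.86 -0.53  1.81  0.68  0.66 -1.01]
```

Request:
send_path --moves '[0,0,-3.2,-1.2,0,0,0,0,0,-6.3,-2.3,0,0,0,0,0,-9.6,-3.2,0,0,0,0,0,-12.8,-4,0,0,0,0,0,-16.1,-4.6,0,0,0,0,0,-19.4,-5,0,0,0,0,0,-19.4,-5,0,0,0]' --grip_force 20

```text
clock: 25.85
tool_pos: [0.4452, 0.3447, 0.0848]
eef_rot: [0.573, 0.82, 0.004, 0.001]
contact_force: [1.3, 5.4, 6.1]
opening: 0.129
finger_force: 20.0
```

```bash
python3 - <<'E'
from h import *
now()
E
```

```text
clock 25.85 tcp [0.0024 0.143  0.0848] grasp [0.002  0.1429 0.1293] rot-from-upright [-0.0082  0.0029 -0.0011] F [3.13 4.65 6.08] op 0.129 ff 20.0 q [-0.44  0.83 -0.53  1.86  0.69  0.63 -1.04]
```

Request:
send_path --moves '[0,0,-3.3,-1,0,0,0,0,0,-6.7,-1.3,0,0,0,0,0,-10,-1.3,0,0,0,0,0,-13.4,-1.2,0,0,0,0,0,-16.7,-0.9,0,0,0,0,0,-20,-0.4,0,0,0,0,0,-23.3,0.2,0,0,0,0,0,-26.6,1,0,0,0,0,0,-26.6,1,0,0,0]' --grip_force 25

```text
clock: 26.75
tool_pos: [0.4184, 0.3345, 0.0824]
eef_rot: [0.572, 0.82, 0.002, 0.0]
contact_force: [-1.9, 4.8, -1.1]
opening: 0.125
finger_force: 25.0
```

```bash
python3 - <<'E'
from h import *
now()
c=cam("wrist");im,d=snapshot("wrist");C=toc(cloud(c,d))
m=(C[...,1]>.15)&(C[...,1]<.158)&(C[...,2]>.08)&(C[...,2]<.15)&(abs(C[...,0]+.026)<.02)
q=C[m];print("grip",m.sum(),np.percentile(q,[5,50,95],axis=0).round(4).tolist())
E
```

```text
clock 26.75 tcp [-0.0263  0.1427  0.0824] grasp [-0.0265  0.1426  0.1269] rot-from-upright [-0.004   0.0019 -0.0018] F [-0.1   5.11 -1.09] op 0.125 ff 25.0 q [-0.46  0.81 -0.51  1.94  0.71  0.57 -1.1 ]
grip 2736 [[-0.0435, 0.1517, 0.1132], [-0.026, 0.1528, 0.13], [-0.0083, 0.1555, 0.1481]]
```

Scaled: -0.0274 m is -27.4, -0.0245 m is -24.5.

Request:
send_path --moves '[0,0,-3.8,1.3,0,0,0,0,0,-7.5,2.8,0,0,0,0,0,-11.2,4.5,0,0,0,0,0,-14.7,6.4,0,0,0,0,0,-18.1,8.6,0,0,0,0,0,-21.4,10.9,0,0,0,0,0,-24.5,13.4,0,0,0,0,0,-27.4,16.2,0,0,0,0,0,-27.4,16.2,0,0,0]' --grip_force 35

```text
clock: 27.7
tool_pos: [0.3925, 0.3249, 0.0656]
eef_rot: [0.572, 0.82, 0.002, 0.0]
contact_force: [-0.9, 5.0, -2.5]
opening: 0.121
finger_force: 35.0
```

```bash
python3 - <<'E'
from h import *
now()
E
```

```text
clock 27.70 tcp [-0.0539  0.1425  0.0656] grasp [-0.0541  0.1424  0.1101] rot-from-upright [-0.0032  0.0016 -0.002 ] F [ 0.87  5.06 -2.5 ] op 0.121 ff 35.0 q [-0.51  0.81 -0.45  2.02  0.77  0.47 -1.18]
```

Request:
send_path --moves '[0,0,-2.8,2.9,0,0,0,0,0,-5.4,5.9,0,0,0,0,0,-7.8,9.2,0,0,0,0,0,-10,12.5,0,0,0,0,0,-12,16,0,0,0,0,0,-13.9,19.6,0,0,0,0,0,-15.4,23.3,0,0,0,0,0,-15.4,23.3,0,0,0]' --grip_force 45

```text
clock: 28.5
tool_pos: [0.3788, 0.3198, 0.0422]
eef_rot: [0.572, 0.82, 0.002, 0.001]
contact_force: [-0.2, 5.5, -2.3]
opening: 0.124
finger_force: 45.1
```

```bash
python3 - <<'E'
from h import *
now()
E
```

```text
clock 28.50 tcp [-0.0685  0.1424  0.0422] grasp [-0.0687  0.1424  0.0867] rot-from-upright [-0.0042  0.0015 -0.0017] F [ 1.65  5.21 -2.31] op 0.124 ff 45.14 q [-0.57  0.84 -0.37  2.08  0.83  0.37 -1.27]
```

Scaled: 0.0195 m is 19.5, 0.0155 m is 15.5.

Request:
send_path --moves '[0,0,-1.4,3.8,0,0,0,0,0,-2.5,7.6,0,0,0,0,0,-3.4,11.5,0,0,0,0,0,-4,15.5,0,0,0,0,0,-4.5,19.5,0,0,0,0,0,-4.5,19.5,0,0,0]' --grip_force 45

```text
clock: 29.1
tool_pos: [0.3742, 0.3181, 0.0226]
eef_rot: [0.572, 0.82, 0.002, 0.0]
contact_force: [-0.3, 5.8, -2.4]
opening: 0.116
finger_force: 45.3
```

```bash
python3 - <<'E'
from h import *
now()
c=cam("wrist");im,d=snapshot("wrist");C=toc(cloud(c,d))
m=(abs(C[...,1]-.055)<.012)&(C[...,0]<.05)&(C[...,0]>-.11)&(C[...,2]>.085)&(C[...,2]<.2);q=C[m];print(m.sum(),"lid slope",np.polyfit(q[:,0],q[:,2],1))
E
```

```text
clock 29.10 tcp [-0.0734  0.1424  0.0226] grasp [-0.0736  0.1423  0.0671] rot-from-upright [-0.0034  0.0013 -0.0018] F [ 1.71  5.54 -2.41] op 0.116 ff 45.28 q [-0.61  0.87 -0.3   2.1   0.88  0.3  -1.31]Traceback (most recent call last):
  File "<stdin>", line 4, in <module>
    raise TypeError("expected non-empty vector for x")
TypeError: expected non-empty vector for x
```

Scaled: 0.012 m is 12, -0.0002 m is -0.2.

Request:
send_path --moves '[0,0,-0.2,3,0,0,0,0,0,-0.2,6,0,0,0,0,0,-0.1,9,0,0,0,0,0,0.2,12,0,0,0,0,0,0.2,12,0,0,0]' --grip_force 40

```text
clock: 29.65
tool_pos: [0.3737, 0.3179, 0.0106]
eef_rot: [0.572, 0.82, 0.001, 0.0]
contact_force: [-2.9, 5.6, -2.3]
opening: 0.113
finger_force: 40.3
```

```bash
python3 - <<'E'
from h import *
now()
E
```

```text
clock 29.65 tcp [-0.0739  0.1424  0.0106] grasp [-0.074   0.1423  0.0551] rot-from-upright [-0.0022  0.0011 -0.0021] F [-0.81  6.28 -2.31] op 0.113 ff 40.34 q [-0.63  0.89 -0.27  2.1   0.9   0.27 -1.34]
```

Request:
send_path --moves '[0,0,0.1,1,0,0,0,0,0,0.2,1.5,0,0,0,0,0,0.2,1.5,0,0,0]'

```text
clock: 29.95
tool_pos: [0.3738, 0.3179, 0.0093]
eef_rot: [0.572, 0.82, 0.001, 0.0]
contact_force: [-2.6, 5.1, -0.3]
opening: 0.111
finger_force: 40.3
```

```bash
python3 - <<'E'
from h import *
now()
c=cam("top");im,d=snapshot("top");C=toc(cloud(c,d))
m=(abs(C[...,1])<.07)&(abs(C[...,0])<.06)&(C[...,2]>.03)&(C[...,2]<.2);q=C[m];print(m.sum(),"lid slope",np.polyfit(q[:,0],q[:,2],1) if m.any() else 0)
E
```

```text
clock 29.95 tcp [-0.0739  0.1423  0.0093] grasp [-0.074   0.1423  0.0538] rot-from-upright [-0.0022  0.0012 -0.0021] F [-0.68  5.64 -0.26] op 0.111 ff 40.32 q [-0.64  0.89 -0.27  2.1   0.9   0.26 -1.34]
3094 lid slope [-0.04661589  0.09279849]
```

Scaled: 0.001 m is 1, 0.0005 m is 0.5.

Request:
send_path --moves '[0,0,0.1,0.5,0,0,0,0,0,0.2,1,0,0,0,0,0,0.2,1,0,0,0]'

```text
clock: 30.3
tool_pos: [0.3739, 0.3179, 0.0082]
eef_rot: [0.572, 0.82, 0.001, 0.0]
contact_force: [-2.9, 4.7, -1.0]
opening: 0.114
finger_force: 40.3
```

Request:
send_path --moves '[0,0,0.1,0.5,0,0,0,0,0,0.2,1,0,0,0,0,0,0.2,1,0,0,0]'

```text
clock: 30.6
tool_pos: [0.374, 0.3179, 0.0073]
eef_rot: [0.572, 0.82, 0.001, 0.0]
contact_force: [-3.4, 5.4, -2.1]
opening: 0.116
finger_force: 40.3
```

```bash
python3 - <<'E'
from h import *
now()
c=cam("top");im,d=snapshot("top");C=toc(cloud(c,d))
m=(abs(C[...,1])<.07)&(abs(C[...,0])<.06)&(C[...,2]>.03)&(C[...,2]<.2);q=C[m];print(m.sum(),"lid slope",np.polyfit(q[:,0],q[:,2],1) if m.any() else 0)
E
```

```text
clock 30.60 tcp [-0.0737  0.1423  0.0073] grasp [-0.0738  0.1423  0.0518] rot-from-upright [-0.0018  0.0011 -0.0022] F [-1.34  6.25 -2.06] op 0.116 ff 40.28 q [-0.64  0.9  -0.26  2.1   0.91  0.26 -1.34]
3087 lid slope [-0.03315374  0.09164384]
```

Scaled: 0.0014 m is 1.4, 0.0007 m is 0.7.

Request:
send_path --moves '[0,0,0.1,0.7,0,0,0,0,0,0.2,1.4,0,0,0,0,0,0.2,1.4,0,0,0]'

```text
clock: 30.95
tool_pos: [0.3741, 0.318, 0.0058]
eef_rot: [0.572, 0.82, 0.001, 0.0]
contact_force: [-3.1, 5.2, -2.6]
opening: 0.116
finger_force: 40.2
```

Request:
send_path --moves '[0,0,0.1,0.5,0,0,0,0,0,0.2,1,0,0,0,0,0,0.2,1,0,0,0]'

```text
clock: 31.25
tool_pos: [0.3741, 0.318, 0.0048]
eef_rot: [0.572, 0.82, 0.001, -0.0]
contact_force: [-3.5, 4.9, -3.2]
opening: 0.111
finger_force: 40.1
```

```bash
python3 - <<'E'
from h import *
now()
c=cam("top");im,d=snapshot("top")
for d in(np.load("top.npz")["d"],d):
    C=toc(cloud(c,d))
    m=(abs(C[...,1])<.07)&(abs(C[...,0])<.06)&(C[...,2]>.03)&(C[...,2]<.2);q=C[m];print(m.sum(),"lid slope",np.polyfit(q[:,0],q[:,2],1) if m.any() else 0)
E
```

```text
clock 31.25 tcp [-0.0735  0.1424  0.0048] grasp [-0.0736  0.1423  0.0493] rot-from-upright [-0.0014  0.0011 -0.0022] F [-1.58  5.76 -3.2 ] op 0.111 ff 40.06 q [-0.64  0.9  -0.25  2.1   0.91  0.25 -1.34]
3091 lid slope [2.70725069e-05 8.94187531e-02]
3090 lid slope [-0.01467856  0.09034934]
```

Request:
send_path --moves '[0,0,0.1,0.5,0,0,0,0,0,0.2,1,0,0,0,0,0,0.2,1.6,0,0,0,0,0,0.2,1.6,0,0,0]' --grip_force 20

```text
clock: 31.7
tool_pos: [0.3743, 0.318, 0.0031]
eef_rot: [0.572, 0.82, 0.001, -0.0]
contact_force: [-2.4, 4.3, -3.9]
opening: 0.121
finger_force: 20.3
```

```bash
python3 - <<'E'
from h import *
now()
E
```

```text
clock 31.70 tcp [-0.0734  0.1423  0.0031] grasp [-0.0734  0.1422  0.0476] rot-from-upright [-0.0012  0.001  -0.0021] F [-0.78  4.86 -3.89] op 0.121 ff 20.31 q [-0.65  0.9  -0.25  2.1   0.91  0.25 -1.35]
```

Request:
send_path --moves '[0.2,0,0,0,0,0,0,0.3,0,0,0,0,0,0,0.4,0,0,0,0,0,0,0.4,0,0,0,0,0,0,0.4,0,0,-20,0,0,0,0.4,0,0,-60,0,0,0,0.4,0,0,-100,0,0,0,0.4,20,0,-130,0,0,0,0.4,20,0,-130,0,0,0]'

```text
clock: 32.6
tool_pos: [0.369, 0.3409, 0.1375]
eef_rot: [0.572, 0.82, 0.006, 0.0]
contact_force: [0.2, 0.2, -0.3]
opening: 0.401
finger_force: 0.0
```

```bash
python3 - <<'E'
from h import *
now()
c=cam("top");im,d=snapshot("top");C=toc(cloud(c,d))
m=(abs(C[...,1])<.07)&(abs(C[...,0])<.06)&(C[...,2]>.03)&(C[...,2]<.2);q=C[m];print(m.sum(),"lid slope",np.polyfit(q[:,0],q[:,2],1) if m.any() else 0)
c=cam("wrist");im,d=snapshot("wrist");C=toc(cloud(c,d));hsv=cv2.cvtColor(im,cv2.COLOR_RGB2HSV)
m=(hsv[...,0]>15)&(hsv[...,0]<30)&(hsv[...,1]>170)&(abs(C[...,1]-.1)<.02)&(abs(C[...,0])<.05);print("foot",m.sum(),np.median(C[m],0))
m=(C[...,2]>.03)&(C[...,1]>.103)&(C[...,1]<.158)&(abs(C[...,0]+.08)<.04)&(C[...,2]<.08)
print("grip",np.percentile(C[m],[5,50,95],axis=0).round(4).tolist())
E
```

```text
clock 32.60 tcp [-0.0705  0.1656  0.1375] grasp [-0.0709  0.1653  0.1819] rot-from-upright [-0.0103  0.0069 -0.0026] F [ 0.3   0.11 -0.29] op 0.401 ff 0.0 q [-0.48  0.7  -0.57  2.01  0.65  0.61 -1.14]
3076 lid slope [-0.0002689   0.08938597]
foot 33 [-0.0014896   0.09981163  0.05947577]
grip [[-0.0772, 0.1063, 0.0483], [-0.0722, 0.1321, 0.0519], [-0.0664, 0.1557, 0.0536]]
```

Request:
send_path --moves '[0.4,0,0,0,0,0,0,0.4,0,0,0,0,0,0]'

```text
clock: 32.9
tool_pos: [0.368, 0.335, 0.1323]
eef_rot: [0.573, 0.82, -0.0, 0.001]
contact_force: [0.2, 0.1, 0.2]
opening: 0.4
finger_force: 0.0
```

```bash
python3 -c "
from plant import finish_job
print(finish_job())"
```

```text
the job is handed in; nothing more can be done
None
```

I handed the job in at 32.9 s with the lid shut (measured slope under 0.001 rad), the stay folded with its elbow within about 1.5 mm of where it started, and the loose weight placed upright in the chest; no verdict came back, and I did not see the weights again after closing the lid.

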